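# Load slide boxes into a spring-loaded magazine

## Task

Load both slide boxes into the spring-loaded magazine, lying flat one on top of the other with the blue lids up; the box that stands on end in the grey holder must first be laid down on the bench, lid up, and let go, so that it can be taken again across its width. Press the boxes down on the sprung platform until both orange end catches have snapped back over the upper box and the pile stays down by itself. Do not shift or tip the tool jar, beaker, lidded pot, glass dish or tape roll standing around.

Things in the scene. Friction and masses are not known exactly. Their poses are not given: they have to be found in the camera images.
- loader: Magazine fixed to the bench: grey base 100 x 190 x 12 mm (x, y), four aluminium corner guides round a well 60 (x) x 104 (y) mm, 120 mm high, flaring out to 130 mm. Origin: centre of the underside, at bench level; z up, y along the well. The long sides (+x, -x) are open over the middle 62 mm of length, for fingers. Catch posts at the ends: 110 mm high, out to y = 87 mm either way.
- platform (a joint): Orange sprung platform 52 x 84 mm in the well. 0 = fully up, its top 100 mm above the bench; grows (m) as it is pressed down, at most 0.075. Spring about 3 N at the top, 8.5 N at the bottom. Held down by the catches it reads about 0.043 with one box in the magazine, about 0.071 with two.
- catch_left (a joint): Orange, slippery sprung catch at the magazine's +y end: 0 = fully in, grows (m) as pushed outward, at most 0.010. The nose, 24 mm wide, overhangs a box's end by about 5 mm: flat underside 85 mm above the bench, steep ramp above it (88 to 105 mm).
- catch_right (a joint): The same catch at the -y end. A box put in from above comes to rest with its underside at about 99 mm; pressing it past both catches takes 3 to 8 N; they spring back over it once its top is below 85 mm, and then hold the pile down.
- standing_box: Slide box 56 x 100 x 28 mm, about 0.12 kg: white lower half, blue lid half with a blank paper label. Origin: centre of its underside (white face); x along the 56 mm width, y along the 100 mm length, z out of the blue lid (28 mm thick). Starts standing on its short end in the holder, y up, lid facing roughly towards the robot.
- flat_box: An identical slide box (same axes and origin), which starts lying flat on the bench, lid up.
- holder: Grey plastic holder fixed to the bench: base plate 76 x 104 x 6 mm, with a pocket 32 (x) x 60 mm (y) whose walls end 31 mm above the bench. Origin: under the pocket's centre, z up. The standing box's lower 25 mm sits in the pocket, its top 106 mm above the bench; its lid faces the holder's -x.
- tool_jar: Bystander: white jar with scissors in it, 59 x 80 x 177 mm, origin at the underside.
- beaker: Bystander: beaker 78 mm wide, 105 mm high, origin at the underside.
- lidded_pot: Bystander: white sample pot with lid, 67 mm wide, 54 mm high, origin at the underside.
- petri_dish: Bystander: glass dish 91 mm wide, 14 mm high, origin at the underside.
- tape_roll: Bystander: roll of tape, 104 mm wide, 25 mm high, lying flat, origin at the underside.
Not all that is in view belongs to the job. Leave any yellow look-alike of the standing_box alone.

How it is judged (in metres and radians):
On the way:
1. the box from the holder lies flat on the bench, lid up, let go (angle between standing_box's own z axis and vertical below 0.12 rad and height (world z) of standing_box below 0.006 m and contact force between standing_box and the fingers below 0.2 N), for 0.2 s.
At the end, for the whole second after the job is handed in: Both boxes lie in the magazine one on the other, lids up (tilt under 0.1 rad), centred within 10 mm, undersides lower than 62 mm above the bench; the platform is pressed down by more than 67 mm, both catches have sprung back to within 3 mm of fully in, and the boxes are at rest (value of joint platform above 0.067 m and value of joint each of catch_left, catch_right below 0.003 m and z of each of standing_box, flat_box in the frame of loader below 0.062 m and horizontal distance between each of standing_box, flat_box and loader below 0.01 m and angle between each of standing_box, flat_box's own z axis and vertical below 0.1 rad and linear speed of each of standing_box, flat_box below 0.02 m/s); the robot touches nothing.
It fails at once if a bystander (tool jar, beaker, lidded pot, glass dish, tape roll) is shifted by more than 30 mm or tipped over (distance of any of tool_jar, beaker, lidded_pot, petri_dish, tape_roll from where it was at the start of the episode above 0.03 m or angle between any of tool_jar, beaker, lidded_pot's own z axis and vertical above 0.5 rad).
It also fails if it takes over 61 s, if anything falls off the work surface, if the arm or the gripper's body presses on something with over 40 N, if the wrist force passes 120 N, or if a joint passes its speed limit or range.

## Robot

A 7-joint arm with a two-finger parallel gripper is mounted at the origin on a cart in front of the work surface, level with it; the furniture and walls round the work are solid. World frame = base frame: x ahead of the robot, y to its left, z up, the work surface at z = 0. Lengths are in m, angles in degrees, forces in N, time in s.
With the tool pointing down it reaches from about 0.425 to 0.95 m from the base axis. Payload 4.7 kg.
Tool frame: the origin (TCP) lies on the centre line of the jaws, within the pads' length; the fingertips stand 22 mm ahead of it and the grasp point (between the pads) lies 3 mm ahead of it; z points along the fingers, x is the direction in which the jaws open and shut, and the axes are right-handed (so a half turn about z gives the same grasp; the last joint's range is limited). The gripper opens to 85 mm and grips with 20 to 120 N. Pads are 22 mm wide; open, the fingers measure 114 mm over their backs; the gripper's body (76 mm by 85 mm) begins 54 mm behind the grasp point. The pads swing forward as they close: fully open they stand 13 mm farther back than shut.
Start: joints at [-68.062, 26.849, -2.785, 87.806, 1.381, 65.374, -4.715], TCP at [0.27, 0.619, 0.216] pointing down, gripper open.
Joint ranges: [-148.3, 148.3], [-19.14, 114.17], [-79.39, 73.82], [5.75, 140.21], [-59.74, 239.74], [12.07, 113.84], [-152.46, 152.46]. Speed limits (degrees/s): [147.25, 147.25, 180, 180, 180, 180, 180].

## Interface

Orientations are given as a 3x3 rotation matrix whose columns are the frame's x, y, z axes.
In Python, from rig import manip, imaging gives the robot as it stands.
- The arm moves only by the tool carry_out, never from a script. Its argument "plan" is a list of rows, each a list of 4 numbers: the shift along the world's x, y, z in m, then the turn about the world's z in degrees. A call has 1 to 5 rows; each row shifts and turns the commanded pose from where the row before left it; what a row does not reach is not made up. A row lasts 1/12 s, in which the tool goes at most 41.7 mm and 7.16 degrees, less where a joint would pass 70% of its speed; a pose out of reach is approached as far as the arm can. A call with a gripper value outside its range is refused whole. "jaw" is the opening, from 0 (shut) to 1 (fully open), set as the call begins (left out, the last holds). The fingers move at their own pace and stop on an object; "newtons" is the grip in N (left out, the last holds). Time passes only in rows, so rows that do not move let the fingers close. It gives the time, the measured TCP pose, the force and the opening at its end, in the units of the state.
- manip.state(): the state, without advancing time (a new reading comes with each control period).
- imaging.snapshot(name): name is "scene" or "top" or "wrist"; returns a dict with "image" (384x512x3 uint8, blue, green, red), "fovy" (degrees; the focal length in pixels is half the picture's height over the tangent of half this angle, whatever the lens; pixels are square), "cx", "cy" (the principal point, pixels), "rvec" (rotation vector, rad) and "tvec" (3), from world to camera coordinates, as OpenCV has them. Camera axes: x right, y down, z forward; pixel columns grow to the right and rows downward; lengths in m; the calibration is good to about 2 mm. A picture is of the moment at which its call begins. There is no depth.
- manip.job_done(): hands the job in, once; it reports no verdict.
The state is a dict: "time_s": time; "joints": joint angles; "joint_velocities": joint speeds; "tau": joint torques, N m; "position": TCP position; "tcp_rot": TCP orientation; "wrist_force": force on the tool from outside, world axes, zero at the start; "ft_torque": the same for the moment, N m; "grip_width": finger opening in m.
Only numpy, scipy, OpenCV 4.12 (cv2) and the standard library are available. Lean on these libraries where they do the work, as an engineer would, in place of code of your own. Each camera call takes 0.05 s, during which the arm holds its last target.

## Working session

There is one attempt and no reset: what is moved stays moved. The work goes in short steps, Python scripts to look and compute and a tool call to move; the robot and the scene stay as the last step left them, time stands still between calls to the robot, and variables do not carry over. Pictures are saved under pics/ and viewed, and the job is handed in when it is done.

Besides the shell and the picture viewer there is one more tool, called after "Request:" as name([rows], argument=value, ...), one row to a line, values as JSON. carry_out: Moves the arm, as the interface text tells. Its arguments: {"type":"object","properties":{"plan":{"type":"array"},"jaw":{"type":"number"},"newtons":{"type":"number"}},"required":["plan"]}

```bash
ls; mkdir -p pics; python3 - <<'E'
from rig import manip, imaging
import cv2, numpy as np
print(manip.state())
for n in ["scene","top","wrist"]:
    s=imaging.snapshot(n); cv2.imwrite(f"pics/{n}0.png",s["image"])
    np.savez(f"pics/{n}0.npz",**s)
    print(n,s["fovy"],s["cx"],s["cy"],s["rvec"],s["tvec"])
E
```

```text
pics
{'time_s': 0.0, 'joints': array([-68.06332829,  26.8991    ,  -2.78559385,  87.87328568,
         1.37965905,  65.37621802,  -4.71686856]), 'joint_velocities': array([ 2.43997515e-02, -8.09396519e-02,  3.41506132e-02, -2.81993308e-03,
        6.41784201e-02,  3.39676181e-02,  8.85700165e-05]), 'tau': array([-2.66677180e-04, -5.10305822e+01, -4.64836461e-02, -2.37719125e+01,
        1.07579073e-02,  7.65461853e-03, -9.48175085e-06]), 'position': array([0.2698805 , 0.61802432, 0.21484366]), 'tcp_rot': array([[ 4.00211896e-01,  9.16422314e-01, -7.61768877e-04],
       [ 9.16420430e-01, -4.00212619e-01, -1.85887010e-03],
       [-2.00837955e-03,  4.58413654e-05, -9.99997982e-01]]), 'wrist_force': array([0.11406713, 0.17478138, 0.44190473]), 'ft_torque': array([-0.03869014,  0.00792171,  0.01285417]), 'grip_width': 0.0854181369780452}
scene 49.62644721199905 252.5408475403674 190.48357327202342 [ 2.02721786 -0.72575322  0.39268257] [-0.32609095  0.3822914   0.57166953]
top 53.741950288434865 254.9744321782813 190.2830938628475 [ 2.17020282 -2.18905949  0.07814331] [0.27387058 0.59890417 0.94141112]
wrist 62.21511944007654 254.05607695719476 192.69742036314827 [-2.43564153 -1.5940757  -0.21104709] [-0.67540826 -0.03359858  0.37834205]
```

View pics/scene0.png

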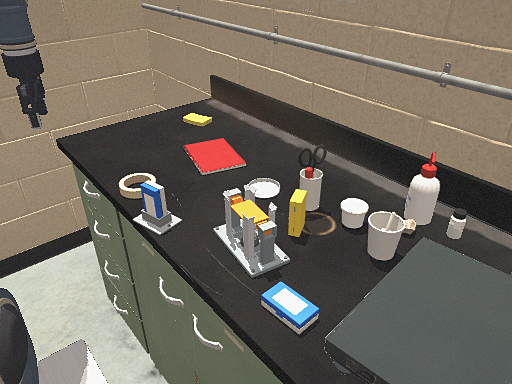

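View pics/top0.png

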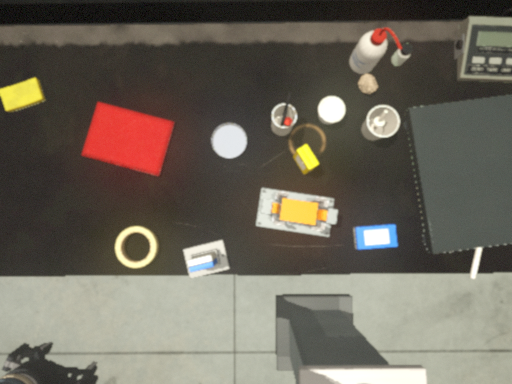

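View pics/wrist0.png

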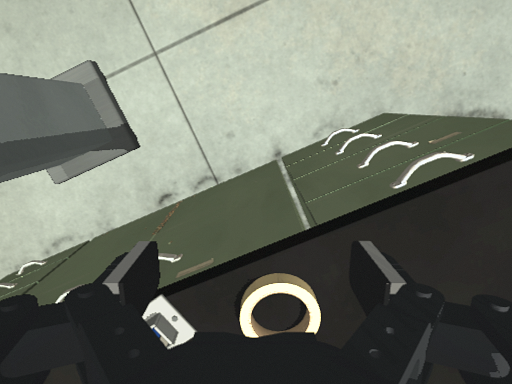

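Scene view: the standing box with blue lid is in the grey holder at (152,198), the magazine is at (252,235), and the flat blue box is at (290,306). The yellow look-alike stands at (298,213), and another yellow object lies at (197,119). In the top view, the holder is at (206,259), the magazine at (297,212) and the flat box at (375,237).

```bash
cat > h.py <<'E'
import numpy as np, cv2
def load(n): return dict(np.load(f"pics/{n}.npz"))
def K(s):
    f=s["image"].shape[0]/2/np.tan(np.radians(float(s["fovy"]))/2)
    return np.array([[f,0,float(s["cx"])],[0,f,float(s["cy"])],[0,0,1]])
def ray(s,uv):
    R=cv2.Rodrigues(np.array(s["rvec"],float))[0]; t=np.array(s["tvec"],float).ravel()
    d=R.T@np.linalg.inv(K(s))@np.array([uv[0],uv[1],1.]); return -R.T@t,d
def onz(s,uv,z):
    c,d=ray(s,uv); return c+d*(z-c[2])/d[2]
def proj(s,P): 
    return cv2.projectPoints(np.array(P,float).reshape(-1,1,3),np.array(s["rvec"],float),np.array(s["tvec"],float),K(s),None)[0].reshape(-1,2)
def tri(s1,u1,s2,u2):
    c1,d1=ray(s1,u1);c2,d2=ray(s2,u2)
    A=np.stack([d1,-d2],1); k=np.linalg.lstsq(A,c2-c1,rcond=None)[0]
    p,q=c1+k[0]*d1,c2+k[1]*d2
    return (p+q)/2,np.linalg.norm(p-q)
def blobs(img,lo,hi,minA=20):
    m=cv2.inRange(cv2.cvtColor(img,cv2.COLOR_BGR2HSV),np.array(lo),np.array(hi))
    cs,_=cv2.findContours(m,cv2.RETR_EXTERNAL,cv2.CHAIN_APPROX_NONE)
    return [c for c in cs if cv2.contourArea(c)>minA]
E
python3 - <<'E'
from h import *
t=load("top0");s=load("scene0")
print("cams",ray(t,(0,0))[0],ray(s,(0,0))[0])
for nm,lo,hi in [("blue",(95,100,60),(125,255,255)),("orange",(8,120,120),(22,255,255)),("yellow",(24,150,120),(34,255,255))]:
  for n,im in (("top",t),("scene",s)):
    for c in blobs(im["image"],lo,hi):
        print(nm,n,cv2.contourArea(c),[np.round(v,1) if not isinstance(v,float) else round(v,1) for v in cv2.minAreaRect(c)],np.round(cv2.boxPoints(cv2.minAreaRect(c))).tolist())
def crop(im,x,y,w,h,k,n): cv2.imwrite(n,cv2.resize(im["image"][y:y+h,x:x+w],None,fx=k,fy=k,interpolation=cv2.INTER_CUBIC))
crop(t,170,170,240,115,3.3,"pics/c_top.png")
crop(s,120,160,210,180,3.3,"pics/c_scene.png")
for uv,z in (((283,118),.15),((331,109),.054),((381,122),.105),((229,141),.014),((136,247),.025)): print(uv,onz(t,uv,z).round(3))
E
```

```text
cams [0.5270515  0.26392751 0.98615678] [ 0.07787741 -0.42861927  0.62410633]
blue top 40.5 [array([203.7, 266.8]), array([ 4.5, 26. ]), 68.6] [[191.0, 269.0], [215.0, 260.0], [217.0, 264.0], [192.0, 274.0]]
blue top 947.5 [array([376.5, 236.5]), array([24.7, 41.5]), 84.3] [[355.0, 226.0], [396.0, 222.0], [398.0, 247.0], [357.0, 251.0]]
blue scene 1371.0 [array([288.8, 304.5]), array([56.4, 29.7]), 35.2] [[257.0, 300.0], [274.0, 276.0], [320.0, 309.0], [303.0, 333.0]]
blue scene 290.0 [array([151.2, 200. ]), array([36.5, 17.9]), 80.5] [[139.0, 183.0], [157.0, 180.0], [163.0, 216.0], [145.0, 219.0]]
orange top 183.0 [array([299. , 211.3]), array([55. , 22.9]), 7.6] [[270.0, 219.0], [273.0, 196.0], [328.0, 204.0], [325.0, 226.0]]
orange scene 82.0 [array([236.2, 206.1]), array([14.4, 24.3]), 6.3] [[228.0, 217.0], [230.0, 193.0], [245.0, 195.0], [242.0, 219.0]]
orange scene 184.0 [array([295.2, 211.6]), array([15.7, 40.6]), 11.0] [[284.0, 230.0], [291.0, 190.0], [307.0, 193.0], [299.0, 233.0]]
yellow top 586.5 [array([298.5, 211.2]), array([34. , 19.5]), 8.5] [[280.0, 218.0], [283.0, 199.0], [317.0, 204.0], [314.0, 223.0]]
yellow top 338.5 [array([305.4, 158. ]), array([26.2, 19.1]), 57.3] [[290.0, 152.0], [306.0, 142.0], [321.0, 164.0], [304.0, 174.0]]
yellow top 947.0 [array([20.9, 94.2]), array([25. , 41.4]), 71.6] [[-3.0, 89.0], [37.0, 76.0], [45.0, 100.0], [5.0, 113.0]]
yellow scene 342.5 [array([249.4, 211.6]), array([34.6, 17.9]), 43.0] [[231.0, 206.0], [243.0, 193.0], [268.0, 217.0], [256.0, 230.0]]
(283, 118) [0.754 0.204 0.15 ]
(331, 109) [0.802 0.076 0.054]
(381, 122) [ 0.754 -0.031  0.105]
(229, 141) [0.731 0.335 0.014]
(136, 247) [0.461 0.57  0.025]
```

View pics/c_top.png

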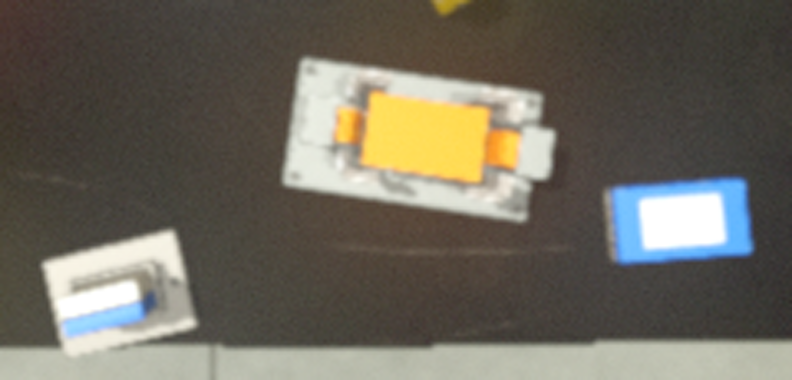

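View pics/c_scene.png

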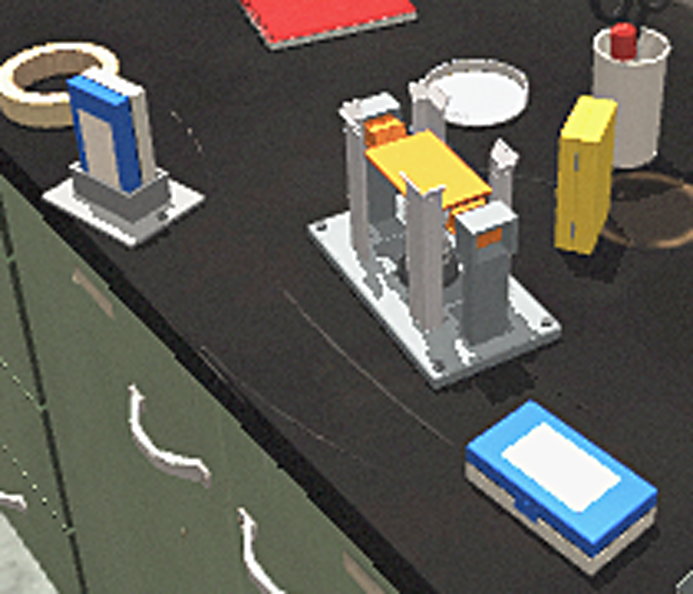

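```bash
python3 - <<'E'
from h import *
t=load("top0");s=load("scene0")
def quad(name,pts,z,im=t):
    P=np.array([onz(im,p,z) for p in pts]); c=P.mean(0)
    print(name,"centre",c.round(4),"sides",[round(float(np.linalg.norm(P[i]-P[(i+1)%4])),4) for i in range(4)],
     "dirs",[round(float(np.degrees(np.arctan2(*(P[(i+1)%4]-P[i])[[1,0]]))),1) for i in range(4)])
c3=lambda L:[(x/3.3+170-.35,y/3.3+170-.35) for x,y in L]
quad("base",c3([(302,58),(541,93),(527,221),(284,184)]),.012)
quad("holder",c3([(175,229),(197,325),(70,355),(42,262)]),.006)
def best(mask_lo,hi,im,near):
    return min(blobs(im["image"],mask_lo,hi,30),key=lambda c:np.hypot(*(np.array(cv2.minAreaRect(c)[0])-near)))
quad("platform(yellow)",cv2.boxPoints(cv2.minAreaRect(best((8,120,100),(34,255,255),t,(298,211)))),.1)
quad("plat y",cv2.boxPoints(cv2.minAreaRect(best((23,120,100),(34,255,255),t,(298,211)))),.1)
quad("flat top",cv2.boxPoints(cv2.minAreaRect(best((95,80,60),(125,255,255),t,(376,236)))),.028)
quad("flat scene",[(s0/3.3+120,s1/3.3+160) for s0,s1 in [(531,403),(657,490),(597,556),(467,448)]],.028,s)
# standing box, scene view: top corners of crop
q=[(70,76),(125,98),(152,96),(98,69)]
quad("stand top scene",[(a/3.3+120-.35,b/3.3+160-.35) for a,b in q],.106,s)
print("edge of bench",onz(t,(240,275),0))
quad("yellow std",[(290,152),(306,142),(321,164),(304,174)],.1)
cv2.imwrite("pics/c1.png",cv2.resize(t["image"][232:285,175:240],None,fx=9,fy=9,interpolation=cv2.INTER_CUBIC))
cv2.imwrite("pics/c2.png",cv2.resize(s["image"][170:245,125:190],None,fx=8,fy=8,interpolation=cv2.INTER_CUBIC))
E
```

```text
base centre [0.5462 0.1668 0.012 ] sides [0.1882, 0.0999, 0.19, 0.0991] dirs [-98.9, 172.4, 80.9, -8.7]
holder centre [0.429  0.3948 0.006 ] sides [0.0759, 0.1008, 0.0748, 0.1064] dirs [-167.1, 102.7, 17.2, -76.6]
platform(yellow) centre [0.5454 0.166  0.1   ] sides [0.0534, 0.1284, 0.0533, 0.1278] dirs [-8.3, -98.1, 171.1, 81.9]
plat y centre [0.5463 0.1669 0.1   ] sides [0.0479, 0.0799, 0.0478, 0.0796] dirs [-8.9, -98.7, 170.7, 81.4]
flat top centre [ 0.4824 -0.035   0.028 ] sides [0.1057, 0.0624, 0.1052, 0.0624] dirs [-85.7, -177.3, 94.3, 3.1]
flat scene centre [ 0.4792 -0.0406  0.028 ] sides [0.0963, 0.0596, 0.1039, 0.0538] dirs [-85.0, -169.2, 91.9, 3.5]
stand top scene centre [0.4309 0.3917 0.106 ] sides [0.0565, 0.0192, 0.0613, 0.0211] dirs [-73.1, -31.7, 101.3, 168.9]
edge of bench [0.38535642 0.30906885 0.        ]
yellow std centre [0.6708 0.1491 0.1   ] sides [0.0449, 0.063, 0.0467, 0.0616] dirs [-58.3, -147.0, 120.0, 31.4]
```

View pics/c1.png

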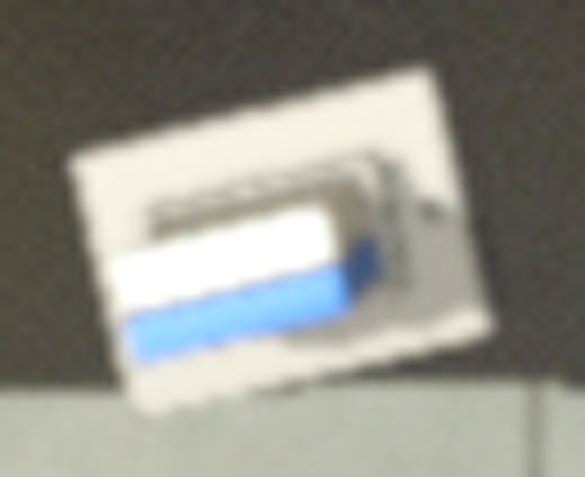

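View pics/c2.png

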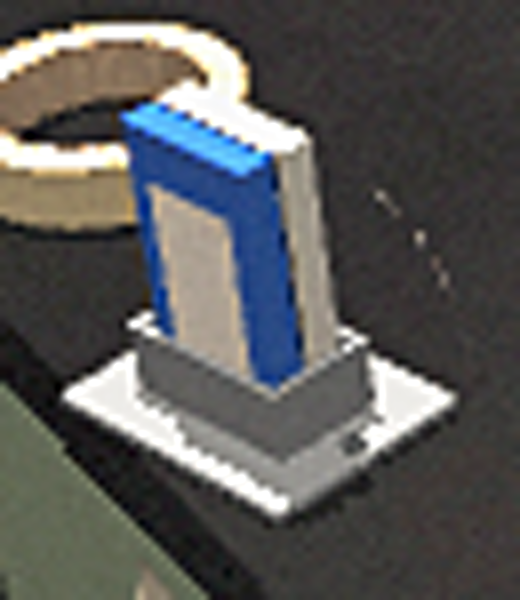

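```bash
python3 - <<'E'
from h import *
t=load("top0");s=load("scene0")
def quad(name,pts,z,im=t):
    P=np.array([onz(im,p,z) for p in pts]); c=P.mean(0)
    print(name,"centre",c.round(4),"sides",[round(float(np.linalg.norm(P[i]-P[(i+1)%4])),4) for i in range(4)],
     "dirs",[round(float(np.degrees(np.arctan2(*(P[(i+1)%4]-P[i])[[1,0]]))),1) for i in range(4)])
quad("stand top",[(x/9+175-.45,y/9+232-.45) for x,y in [(108,258),(328,205),(352,308),(135,362)]],.106)
quad("stand scene",[(x/8+125-.44,y/8+170-.44) for x,y in [(125,112),(255,175),(305,140),(180,82)]],.106,s)
quad("holder scene",[(x/8+125-.44,y/8+170-.44) for x,y in [(62,396),(285,520),(458,398),(245,300)]],.006,s)
E
```

```text
stand top centre [0.4284 0.3955 0.106 ] sides [0.0577, 0.0268, 0.0569, 0.0272] dirs [-77.0, -166.7, 103.4, 15.0]
stand scene centre [0.4273 0.394  0.106 ] sides [0.0595, 0.0226, 0.057, 0.022] dirs [-77.3, 21.3, 103.1, -165.0]
holder scene centre [0.4268 0.3907 0.006 ] sides [0.1054, 0.0757, 0.0969, 0.0718] dirs [-77.0, 16.0, 105.4, -170.7]
```

Request:
carry_out([
  [0.02,-0.028,0,5],
  [0.02,-0.028,0,5],
  [0.02,-0.028,0,5],
  [0.02,-0.028,0,5],
  [0.02,-0.028,0,5],
], jaw=1, newtons=20)

```text
time_s: 0.57
position: [0.3707, 0.477, 0.2156]
tcp_rot: [[-0.029, 1.0, -0.0], [1.0, 0.029, -0.001], [-0.001, -0.0, -1.0]]
wrist_force: [0.7, -0.6, 0.6]
grip_width: 0.0852
```

Request:
carry_out([
  [0.02,-0.028,0,5],
  [0.02,-0.028,0,5],
  [0.018,-0.0275,0,1.8],
  [0,0,0,0],
])

```text
time_s: 0.9
position: [0.4337, 0.3872, 0.2157]
tcp_rot: [[-0.218, 0.976, 0.002], [0.976, 0.218, -0.005], [-0.005, 0.001, -1.0]]
wrist_force: [0.4, -1.5, -0.1]
grip_width: 0.0852
```

```bash
cat > snap.py <<'E'
import sys
from rig import manip, imaging
import cv2, numpy as np
for a in sys.argv[1:]:
    n=a.split("_")[0]; s=imaging.snapshot(n); np.savez(f"pics/{a}.npz",**s); cv2.imwrite(f"pics/{a}.png",s["image"])
m=manip.state()
R=m["tcp_rot"]
print(round(m["time_s"],2),m["position"].round(4),"yaw",np.degrees(np.arctan2(R[1,0],R[0,0])).round(2),"F",m["wrist_force"].round(2),"w",round(m["grip_width"],4),m["joints"].round(0))
E
python3 snap.py wrist_1
```

```text
0.95 [0.4312 0.3908 0.2157] yaw 102.73 F [ 0.07  0.81 -0.26] w 0.0856 [-42.  18.  -6. 101.   2.  61.  54.]
```

View pics/wrist_1.png

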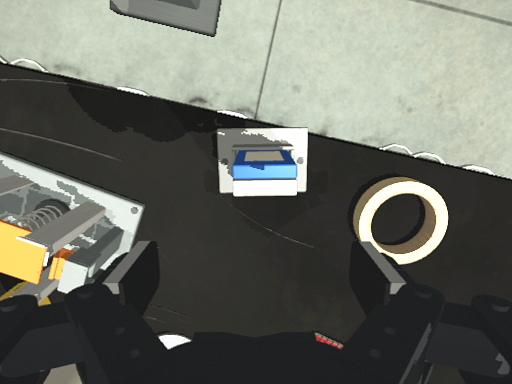

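```bash
python3 - <<'E'
from h import *
w=load("wrist_1")
cv2.imwrite("pics/c3.png",cv2.resize(w["image"][115:210,205:320],None,fx=6,fy=6,interpolation=cv2.INTER_CUBIC))
E
```

```text
(no output)
```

View pics/c3.png

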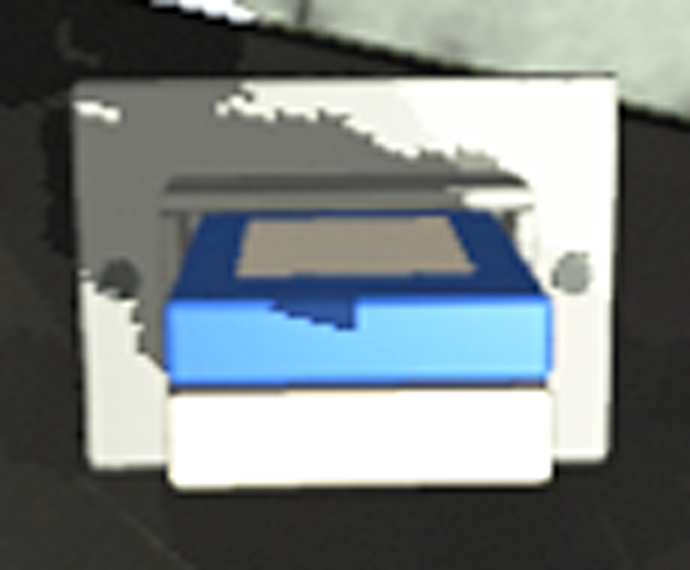

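The crop shows the lid (blue with paper label) facing the robot. The top face spans about (232,165) to (297,196) in the wrist picture. This is the blue box, not a yellow look-alike.

```bash
python3 - <<'E'
from h import *
w=load("wrist_1")
P=np.array([onz(w,(x/6+205-.4,y/6+115-.4),.106) for x,y in [(166,298),(550,295),(553,485),(170,488)]])
print(P.mean(0).round(4),[np.linalg.norm(P[i]-P[i-1]).round(4) for i in range(4)],[np.degrees(np.arctan2(*(P[i]-P[i-1])[[1,0]])).round(1) for i in range(4)])
E
python3 snap.py
```

```text
[0.4273 0.3958 0.106 ] [np.float64(0.028), np.float64(0.0544), np.float64(0.028), np.float64(0.0557)] [np.float64(-167.3), np.float64(103.1), np.float64(15.5), np.float64(-76.9)]
0.95 [0.4312 0.3908 0.2157] yaw 102.73 F [ 0.07  0.81 -0.26] w 0.0856 [-42.  18.  -6. 101.   2.  61.  54.]
```

Request:
carry_out([
  [0,0,-0.03,0],
  [0,0,-0.035,0],
  [0,0,-0.035,0],
  [0,0,-0.02,0],
  [0,0,-0.01,0],
])

```text
time_s: 1.37
position: [0.4254, 0.3946, 0.0824]
tcp_rot: [[-0.23, 0.973, -0.005], [0.973, 0.23, -0.004], [-0.002, -0.006, -1.0]]
wrist_force: [0.4, -0.3, -0.2]
grip_width: 0.0856
```

Request:
carry_out([
  [0,0,0,0],
  [0,0,0,0],
])

```text
time_s: 1.53
position: [0.428, 0.3962, 0.0863]
tcp_rot: [[-0.229, 0.973, 0.0], [0.973, 0.229, 0.001], [0.001, 0.0, -1.0]]
wrist_force: [0.1, -0.1, 0.1]
grip_width: 0.0853
```

Request:
carry_out([
  [0,0,0,0],
  [0,0,0,0],
  [0,0,0,0],
  [0,0,0,0],
  [0,0,0,0],
], jaw=0)

```text
time_s: 1.95
position: [0.4344, 0.3895, 0.092]
tcp_rot: [[-0.226, 0.974, 0.008], [0.974, 0.226, -0.008], [-0.009, 0.006, -1.0]]
wrist_force: [2.5, -23.2, 48.2]
grip_width: 0.0255
```

```bash
python3 snap.py wrist_2 scene_2 top_2; python3 - <<'E'
from h import *
a=load("scene_2")["image"][140:260,80:240]; cv2.imwrite("pics/c4.png",cv2.resize(a,None,fx=4.5,fy=4.5,interpolation=cv2.INTER_CUBIC))
E
```

```text
2.1 [0.438  0.3861 0.0946] yaw 102.78 F [ 4.42 -6.88  6.91] w 0.0025 [-42.  26.  -5. 107.   4.  47.  53.]
```

View pics/c4.png

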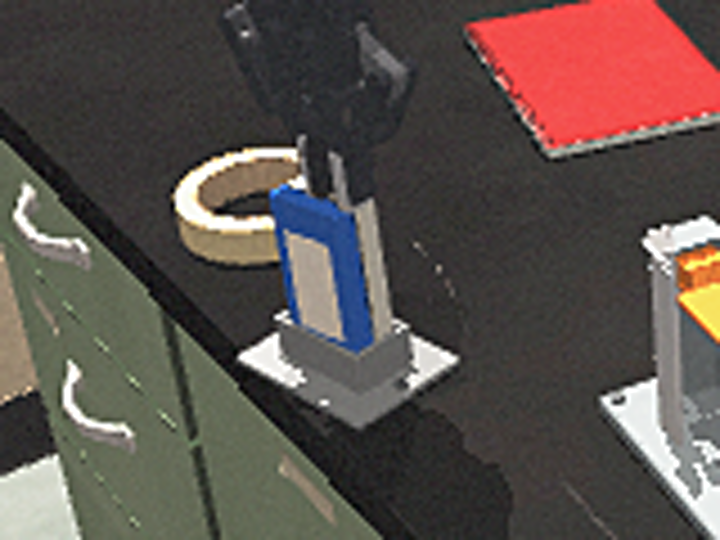

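View pics/wrist_2.png

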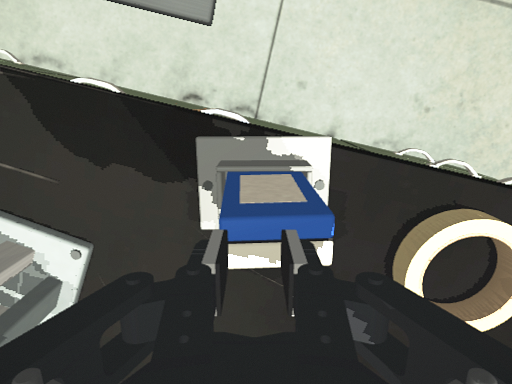

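```bash
python3 snap.py wrist_3 scene_3; python3 - <<'E'
from h import *
a=load("scene_3")["image"][140:260,80:240]; b=load("top_2")["image"][210:300,150:270]
cv2.imwrite("pics/c5.png",np.hstack([cv2.resize(a,(480,360),interpolation=cv2.INTER_CUBIC)[:, :400],cv2.resize(b,(480,360),interpolation=cv2.INTER_CUBIC)[:,:400]]))
E
```

```text
2.2 [0.4335 0.3942 0.0909] yaw 102.91 F [ 4.42 -3.17 23.78] w -0.0002 [-42.  26.  -6. 107.   4.  46.  53.]
```

View pics/c5.png

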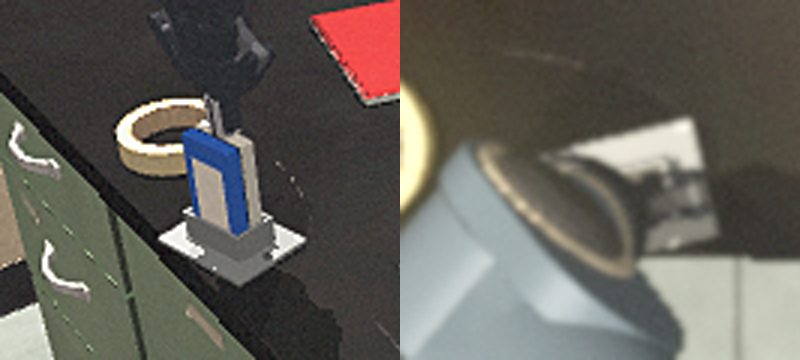

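View pics/wrist_3.png

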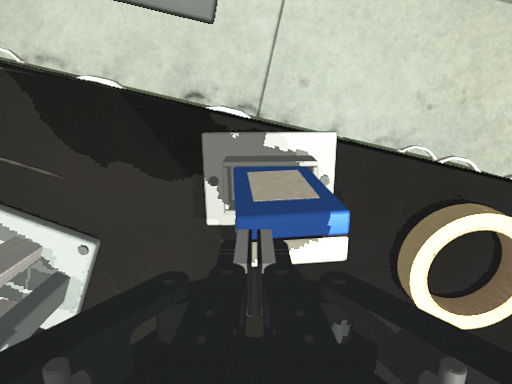

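```bash
python3 - <<'E'
from h import *
from rig import manip
m=manip.state(); p=m["position"]; z=m["tcp_rot"][:,2]
for n in("scene_3","wrist_3"):
    s=load(n); print(n,"tcp",proj(s,p),"tip",proj(s,p+z*.022), "back40",proj(s,p-z*.04))
    im=cv2.resize(s["image"],None,fx=5,fy=5,interpolation=cv2.INTER_CUBIC)
    for q,c in((p,(0,255,0)),(p+z*.022,(0,0,255)),(p-z*.04,(255,0,255))):
        u=proj(s,q)[0]*5+2; cv2.circle(im,(int(u[0]),int(u[1])),6,c,-1)
    D=np.array([np.cos(np.radians(13.2)),np.sin(np.radians(13.2)),0]);E=np.array([-D[1],D[0],0])
    c=np.array([.4275,.395,0.106])
    for a in(-1,1):
        for b in(-1,1):
            u=proj(s,c+a*.014*D+b*.028*E)[0]*5+2; cv2.circle(im,(int(u[0]),int(u[1])),5,(0,255,255),-1)
    u=proj(s,p)[0]*5; x,y=int(u[0]),int(u[1]); im=im[max(0,y-300):y+250,max(0,x-380):x+380]
    cv2.imwrite(f"pics/d_{n}.png",im)
E
```

```text
scene_3 tcp [[154.56675638 189.78811395]] tip [[155.800066   197.30663069]] back40 [[152.24938877 175.6609501 ]]
wrist_3 tcp [[268.05258327 227.10272855]] tip [[267.06595887 213.82799997]] back40 [[270.64863596 262.0318208 ]]
```

View pics/d_scene_3.png

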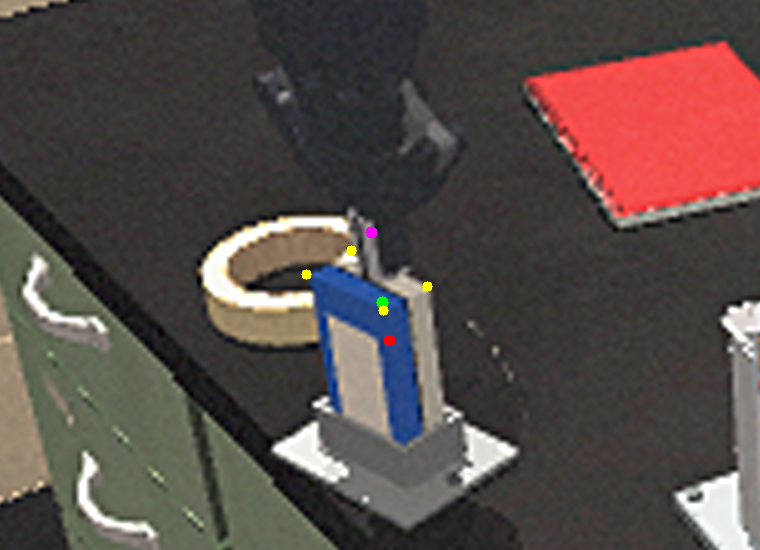

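View pics/d_wrist_3.png

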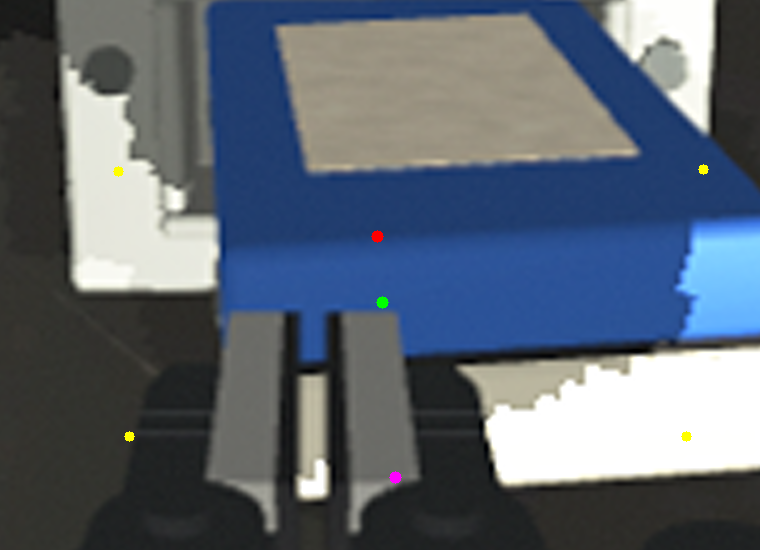

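```bash
python3 snap.py; python3 snap.py wrist_4 ;python3 snap.py wrist_5; python3 snap.py scene_5; python3 - <<'E'
from h import *
a=load("wrist_5")["image"][110:350,100:420]; b=load("scene_5")["image"][150:250,100:240]
cv2.imwrite("pics/c6.png",cv2.resize(a,None,fx=2.4,fy=2.4,interpolation=cv2.INTER_CUBIC))
cv2.imwrite("pics/c7.png",cv2.resize(b,None,fx=5.5,fy=5.5,interpolation=cv2.INTER_CUBIC))
E
```

```text
2.2 [0.4335 0.3942 0.0909] yaw 102.91 F [ 4.42 -3.17 23.78] w -0.0002 [-42.  26.  -6. 107.   4.  46.  53.]
2.25 [0.4336 0.3955 0.0912] yaw 103.02 F [ 3.3  -4.77 17.23] w -0.0 [-42.  26.  -6. 107.   4.  46.  53.]
2.3 [0.4337 0.3956 0.0912] yaw 103.06 F [ 3.34 -4.47 17.22] w -0.0003 [-42.  26.  -6. 107.   4.  46.  53.]
2.35 [0.4338 0.3956 0.0912] yaw 103.06 F [ 3.01 -4.26 18.04] w 0.0 [-42.  26.  -6. 107.   4.  46.  53.]
```

View pics/c6.png

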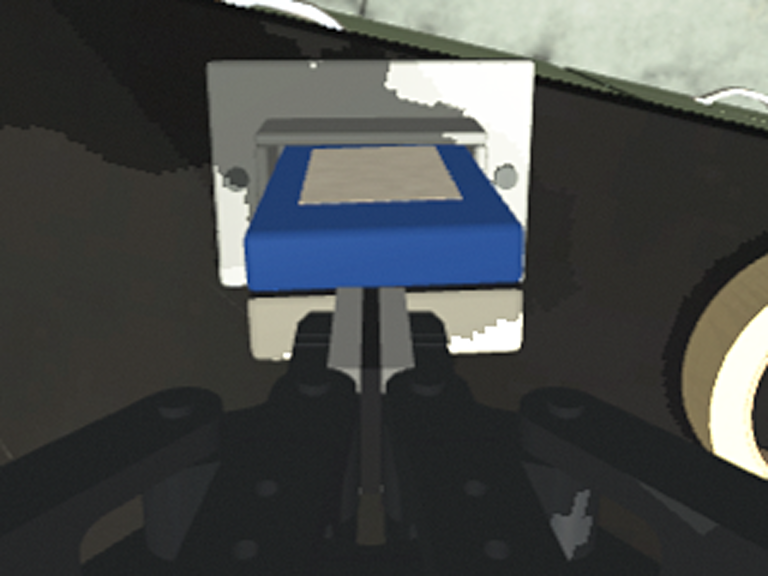

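View pics/c7.png

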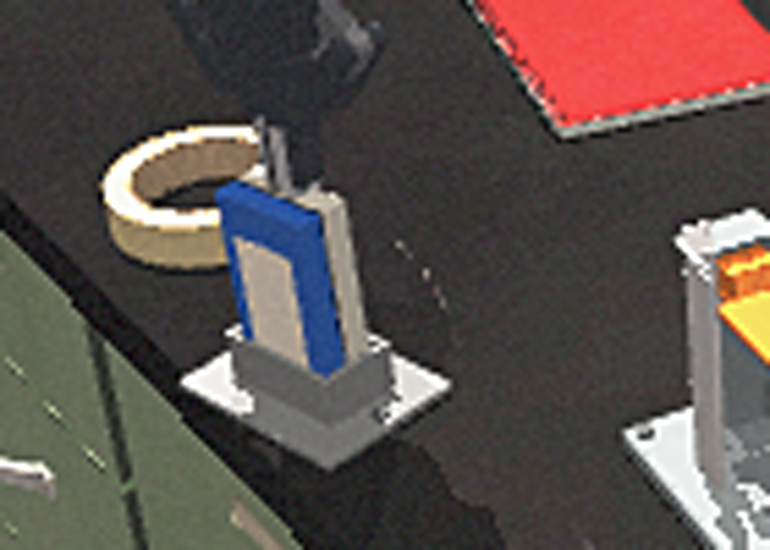

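```bash
python3 - <<'E'
from h import *
from rig import manip
m=manip.state(); p=m["position"]; z=m["tcp_rot"][:,2]
s=load("wrist_5")
for d in(-.03,-.02,-.01,0,.01,.022): print(d,((proj(s,p+z*d)[0]-[100,110])*2.4).round(0), ((proj(load("scene_5"),p+z*d)[0]-[100,150])*5.5).round(0))
P=np.array([onz(s,(x/2.4+100-.3,y/2.4+110-.3),.106) for x,y in [(247,228),(520,224),(523,350),(250,358)]])
print(P.mean(0).round(4),[np.linalg.norm(P[i]-P[i-1]).round(4) for i in range(4)])
# optical centre
print(ray(s,(0,0))[0].round(3))
E
```

```text
-0.03 [363. 362.] [290. 159.]
-0.02 [363. 338.] [293. 178.]
-0.01 [364. 317.] [296. 198.]
0 [364. 299.] [299. 217.]
0.01 [364. 282.] [302. 236.]
0.022 [365. 265.] [306. 258.]
[0.425  0.3978 0.106 ] [np.float64(0.0281), np.float64(0.0534), np.float64(0.0272), np.float64(0.0561)]
[0.368 0.381 0.248]
```

```bash
python3 - <<'E'
from h import *
s=load("wrist0")
from scipy.spatial.transform import Rotation
p=np.array([0.2698805 , 0.61802432, 0.21484366]);x=np.array([.4,.9164,-.002]);y=np.array([.9164,-.4,0]);z=np.array([0,0,-1.])
for d in (-.03,-.02,-.01,0,.01,.022):
    print(d,[proj(s,p+z*d+x*a+y*b)[0].round(0).tolist() for a in(-.0425,.0425) for b in(-.011,.011)])
cv2.imwrite("pics/c8.png",cv2.resize(s["image"][220:384,60:460],None,fx=2,fy=2,interpolation=cv2.INTER_CUBIC))
E
```

```text
-0.03 [[153.0, 239.0], [157.0, 284.0], [349.0, 239.0], [345.0, 284.0]]
-0.02 [[159.0, 231.0], [163.0, 273.0], [343.0, 231.0], [339.0, 273.0]]
-0.01 [[165.0, 223.0], [168.0, 263.0], [337.0, 223.0], [334.0, 263.0]]
0 [[170.0, 216.0], [173.0, 255.0], [332.0, 216.0], [330.0, 254.0]]
0.01 [[175.0, 210.0], [178.0, 247.0], [328.0, 210.0], [326.0, 247.0]]
0.022 [[180.0, 204.0], [182.0, 238.0], [324.0, 204.0], [322.0, 238.0]]
```

View pics/c8.png

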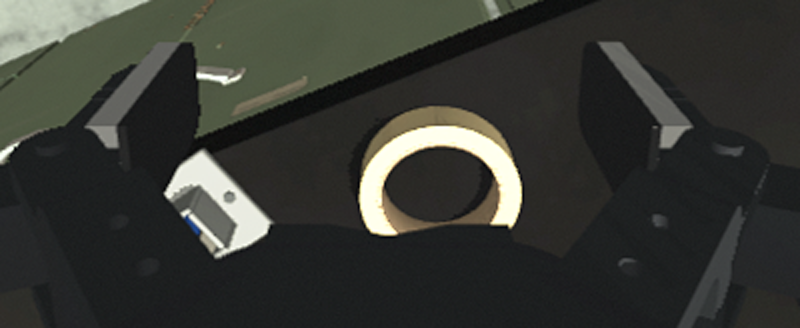

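The fingers shut on top of the box. The pictures and the contact both put the shut fingertips about 14 mm *above* the reported TCP, not 22 mm below it as specified. I'll use that measured offset from here (real tool ≈ 36 mm higher than reported), back off and try the grasp again lower.

Request:
carry_out([
  [0,0,0.03,0],
  [0,0,0.03,0],
  [0,0,0,0],
])

```text
time_s: 2.6
position: [0.4312, 0.3982, 0.1528]
tcp_rot: [[-0.228, 0.974, 0.009], [0.974, 0.228, 0.009], [0.007, 0.011, -1.0]]
wrist_force: [0.7, 0.7, 0.0]
grip_width: -0.0002
```

Request:
carry_out([
  [0,0,0,0],
  [0,0,0,0],
  [0,0,0,0],
  [0,0,0,0],
  [0,0,0,0],
], jaw=1)

```text
time_s: 3.02
position: [0.4277, 0.3947, 0.1449]
tcp_rot: [[-0.229, 0.974, -0.001], [0.974, 0.229, -0.001], [-0.001, -0.002, -1.0]]
wrist_force: [-0.1, 0.1, -0.0]
grip_width: 0.0606
```

```bash
python3 snap.py wrist_6 scene_6; python3 - <<'E'
from h import *
a=load("wrist_6")["image"][110:350,100:420]; b=load("scene_6")["image"][120:240,90:240]
cv2.imwrite("pics/c9.png",cv2.resize(a,None,fx=2.4,fy=2.4,interpolation=cv2.INTER_CUBIC))
cv2.imwrite("pics/c10.png",cv2.resize(b,None,fx=5,fy=5,interpolation=cv2.INTER_CUBIC))
E
```

```text
3.12 [0.4279 0.3949 0.1452] yaw 103.21 F [ 0.14  0.24 -0.13] w 0.0746 [-42.  23.  -6. 105.   3.  53.  54.]
```

View pics/c9.png

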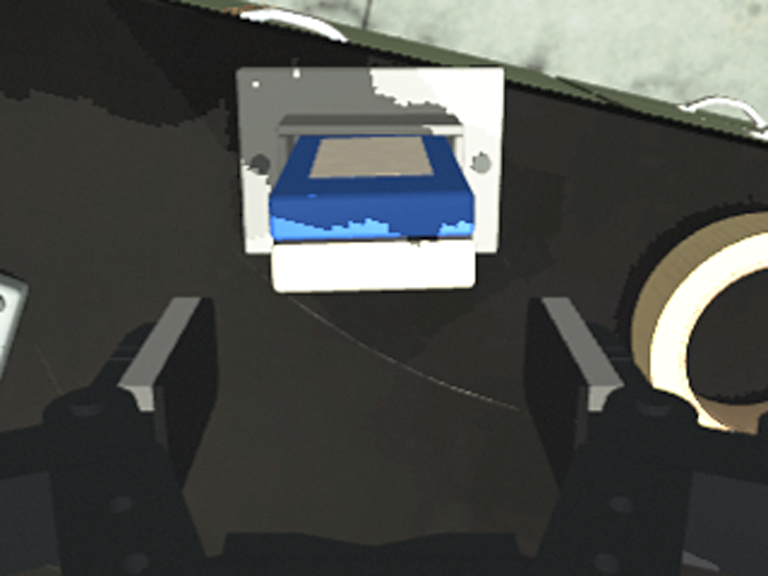

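View pics/c10.png

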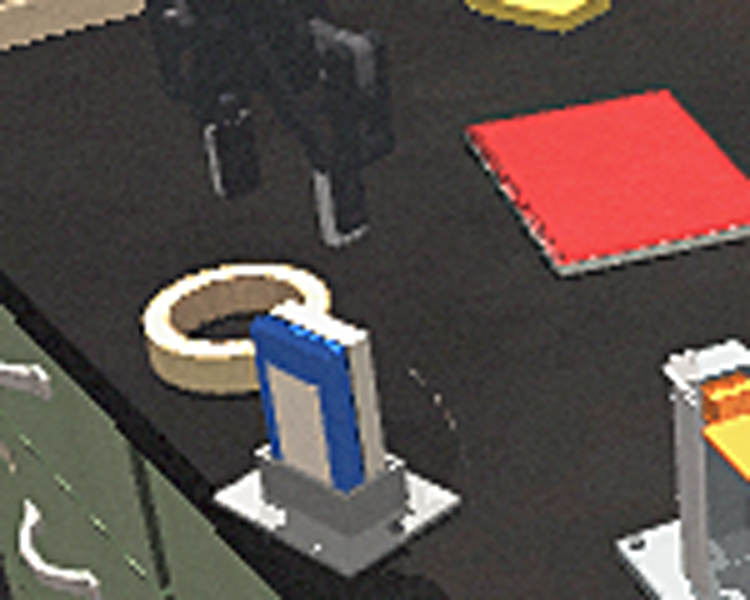

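```bash
python3 - <<'E'
from h import *
w=load("wrist_6");s=load("scene_6")
# near-robot (front) inner corner of each tip
for wp,sp in(((560,298),(228,194)),((185,298),(330,243)),((212,298),(330,243)),((528,298),(228,194))):
    p,e=tri(w,(wp[0]/2.4+100-.3,wp[1]/2.4+110-.3),s,(sp[0]/5+90-.4,sp[1]/5+120-.4)); print(p.round(4),round(e,4))
P=np.array([onz(w,(x/2.4+100-.3,y/2.4+110-.3),.106) for x,y in [(271,205),(473,203),(475,286),(272,289)]])
print(P.mean(0).round(4),[np.linalg.norm(P[i]-P[i-1]).round(4) for i in range(4)],[np.degrees(np.arctan2(*(P[i]-P[i-1])[[1,0]])).round(1) for i in range(4)])
E
```

```text
[0.4102 0.4274 0.171 ] 0.0032
[0.4277 0.3591 0.1671] 0.0025
[0.4288 0.3636 0.1642] 0.0043
[0.409  0.4207 0.1746] 0.0006
[0.428  0.3967 0.106 ] [np.float64(0.0241), np.float64(0.054), np.float64(0.0237), np.float64(0.056)] [np.float64(-168.1), np.float64(103.8), np.float64(16.5), np.float64(-75.9)]
```

Triangulating the fingertips gives z≈0.168 with the TCP reported at 0.145, so the roughly 36 mm z-offset is confirmed. There is no sideways offset. I'll descend properly now.

Request:
carry_out([
  [0,0,-0.025,0],
  [0,0,-0.03,0],
  [0,0,-0.025,0],
  [0,0,-0.015,0],
  [0,0,0,0],
])

```text
time_s: 3.53
position: [0.426, 0.393, 0.0471]
tcp_rot: [[-0.229, 0.973, -0.006], [0.974, 0.229, -0.005], [-0.004, -0.007, -1.0]]
wrist_force: [0.7, -0.1, 0.0]
grip_width: 0.0856
```

Request:
carry_out([
  [0,0,0,0],
  [0,0,0,0],
  [0,0,0,0],
  [0,0,0,0],
  [0,0,0,0],
], jaw=0)

```text
time_s: 3.95
position: [0.429, 0.3959, 0.0524]
tcp_rot: [[-0.228, 0.974, 0.002], [0.974, 0.228, 0.002], [0.002, 0.003, -1.0]]
wrist_force: [0.2, -0.2, 3.5]
grip_width: 0.0563
```

```bash
python3 snap.py wrist_7
```

```text
4.0 [0.429  0.3959 0.0524] yaw 103.2 F [ 0.24 -0.08  4.22] w 0.056 [-43.  29.  -6. 109.   4.  42.  53.]
```

View pics/wrist_7.png

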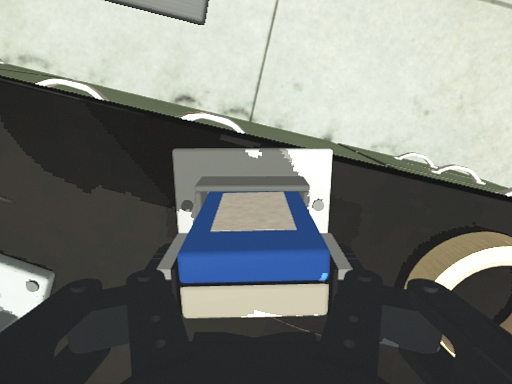

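Request:
carry_out([
  [0,0,0.015,0],
  [0,0,0.02,0],
  [0,0,0.02,0],
  [0.02,0,0,-3],
  [0.025,0,0,-5],
])

```text
time_s: 4.42
position: [0.472, 0.3965, 0.1077]
tcp_rot: [[-0.091, 0.996, 0.0], [0.996, 0.091, 0.002], [0.002, 0.0, -1.0]]
wrist_force: [-0.2, 0.5, -1.9]
grip_width: 0.056
```

Request:
carry_out([
  [0.02,0,0,-3],
  [0.007,0,-0.01,-2.2],
  [0,0,-0.02,0],
  [0,0,-0.02,0],
  [0,0,0,0],
])

```text
time_s: 4.83
position: [0.4976, 0.3928, 0.0519]
tcp_rot: [[-0.0, 1.0, -0.006], [1.0, -0.0, -0.005], [-0.005, -0.006, -1.0]]
wrist_force: [-0.7, -0.8, -0.9]
grip_width: 0.0561
```

```bash
python3 snap.py scene_8; python3 - <<'E'
from h import *
b=load("scene_8")["image"][110:240,90:250]
cv2.imwrite("pics/c11.png",cv2.resize(b,None,fx=4.6,fy=4.6,interpolation=cv2.INTER_CUBIC))
E
```

```text
4.88 [0.4984 0.3937 0.0538] yaw 90.02 F [ 0.13 -0.09 -0.59] w 0.0559 [-41.  33.  -2. 101.   1.  46.  47.]
```

View pics/c11.png

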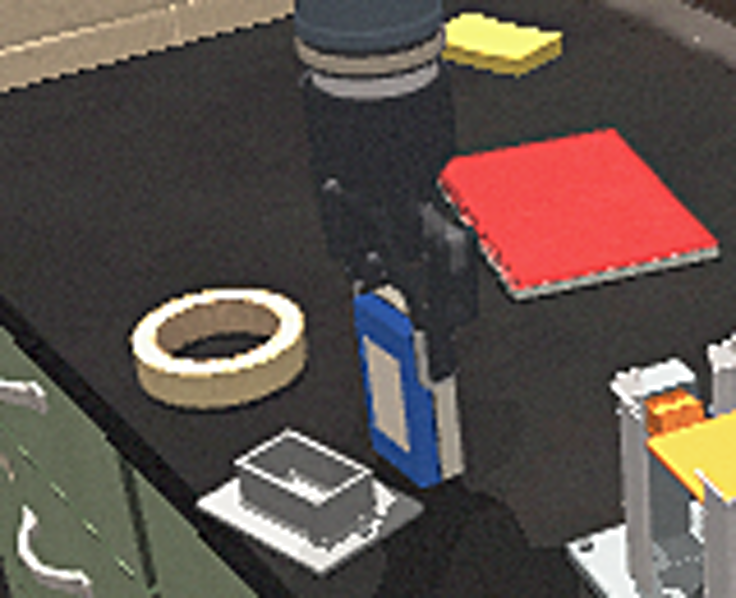

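Request:
carry_out([
  [0,0,-0.007,0],
  [0,0,-0.004,0],
  [0,0,0,0],
])

```text
time_s: 5.13
position: [0.501, 0.3957, 0.0462]
tcp_rot: [[-0.0, 1.0, 0.002], [1.0, 0.0, 0.002], [0.002, 0.002, -1.0]]
wrist_force: [0.2, -0.3, -1.7]
grip_width: 0.0557
```

```bash
python3 snap.py
```

```text
5.13 [0.501  0.3957 0.0462] yaw 90.01 F [ 0.21 -0.32 -1.7 ] w 0.0557 [-41.  34.  -2. 101.   2.  45.  47.]
```

Request:
carry_out([
  [0,0,-0.002,0],
  [0,0,-0.002,0],
  [0,0,0,0],
])

```text
time_s: 5.38
position: [0.5021, 0.396, 0.0455]
tcp_rot: [[-0.0, 1.0, 0.004], [1.0, 0.0, 0.002], [0.002, 0.004, -1.0]]
wrist_force: [-2.7, -3.8, 17.6]
grip_width: 0.0559
```

Request:
carry_out([
  [0,0,-0.002,0],
  [0,0,0,0],
])

```text
time_s: 5.55
position: [0.503, 0.3961, 0.0444]
tcp_rot: [[-0.0, 1.0, 0.006], [1.0, 0.0, 0.003], [0.003, 0.006, -1.0]]
wrist_force: [-2.9, -4.4, 21.0]
grip_width: 0.0557
```

Request:
carry_out([
  [0.007,0,0.001,0],
  [0.0075,0,0,0],
  [0,0,0,0],
])

```text
time_s: 5.8
position: [0.5171, 0.396, 0.0434]
tcp_rot: [[0.001, 1.0, 0.004], [1.0, -0.001, 0.003], [0.003, 0.004, -1.0]]
wrist_force: [-1.1, -2.0, 11.5]
grip_width: 0.056
```

```bash
python3 snap.py scene_9; python3 - <<'E'
from h import *
b=load("scene_9")["image"][110:240,90:250]
cv2.imwrite("pics/c12.png",cv2.resize(b,None,fx=4.6,fy=4.6,interpolation=cv2.INTER_CUBIC))
E
```

```text
5.85 [0.517  0.396  0.0434] yaw 89.98 F [-0.   -2.9   9.75] w 0.056 [-40.  35.  -2. 100.   2.  45.  47.]
```

View pics/c12.png

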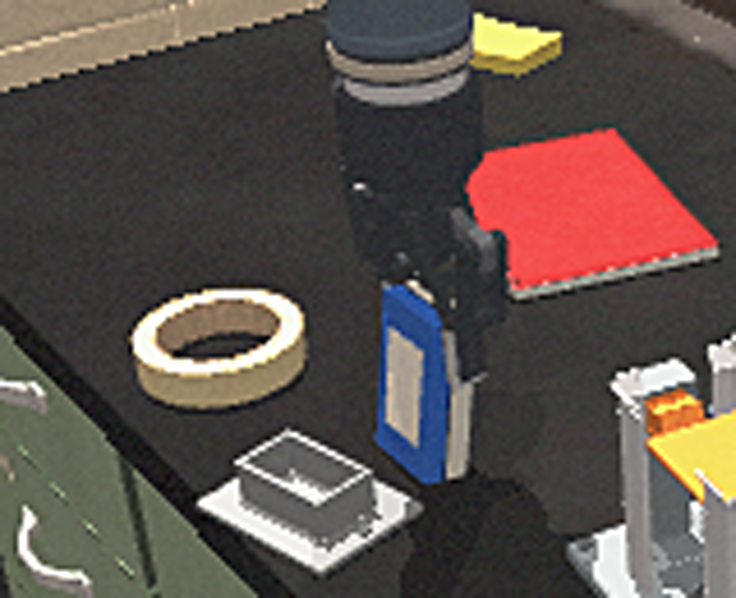

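It's tilting about its bottom edge: the bottom corner stays near crop (435,480) while the top has moved away. I'll continue the arc.

Request:
carry_out([
  [0.0075,0,-0.001,0],
  [0.0075,0,-0.001,0],
  [0.007,0,-0.0015,0],
  [0.007,0,-0.0025,0],
  [0,0,0,0],
])

```text
time_s: 6.27
position: [0.5459, 0.3958, 0.0353]
tcp_rot: [[0.001, 1.0, 0.003], [1.0, -0.001, 0.002], [0.002, 0.003, -1.0]]
wrist_force: [1.4, 0.0, 5.3]
grip_width: 0.0554
```

Request:
carry_out([
  [0.007,0,-0.003,0],
  [0.0065,0,-0.0035,0],
  [0.006,0,-0.004,0],
  [0.006,0,-0.0045,0],
  [0,0,0,0],
])

```text
time_s: 6.68
position: [0.5706, 0.3954, 0.0183]
tcp_rot: [[0.001, 1.0, 0.001], [1.0, -0.001, 0.001], [0.001, 0.001, -1.0]]
wrist_force: [2.6, 1.4, 2.3]
grip_width: 0.0558
```

```bash
python3 snap.py scene_10; python3 - <<'E'
from h import *
b=load("scene_10")["image"][110:240,90:250]
cv2.imwrite("pics/c13.png",cv2.resize(b,None,fx=4.6,fy=4.6,interpolation=cv2.INTER_CUBIC))
E
```

```text
6.73 [0.5701 0.3952 0.0184] yaw 89.97 F [1.42 0.59 0.8 ] w 0.0557 [-37.  40.  -2.  94.   2.  46.  51.]
```

View pics/c13.png

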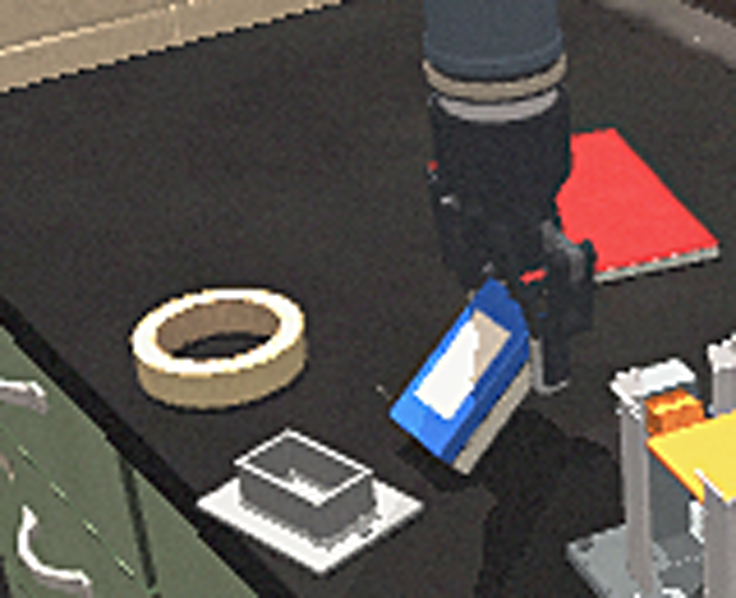

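Request:
carry_out([
  [0.0055,0,-0.005,0],
  [0.005,0,-0.0055,0],
  [0.0045,0,-0.006,0],
  [0.004,0,-0.006,0],
  [0,0,0,0],
])

```text
time_s: 7.15
position: [0.5883, 0.3945, -0.0056]
tcp_rot: [[0.001, 1.0, -0.001], [1.0, -0.001, -0.001], [-0.001, -0.001, -1.0]]
wrist_force: [0.2, -0.0, -0.5]
grip_width: 0.0554
```

```bash
python3 snap.py scene_11; python3 - <<'E'
from h import *
b=load("scene_11")["image"][110:240,90:250]
cv2.imwrite("pics/c14.png",cv2.resize(b,None,fx=4.6,fy=4.6,interpolation=cv2.INTER_CUBIC))
E
```

```text
7.2 [ 0.5882  0.3943 -0.0052] yaw 90.0 F [-0.7   0.79 -1.75] w 0.0558 [-36.  43.  -2.  92.   2.  45.  52.]
```

View pics/c14.png

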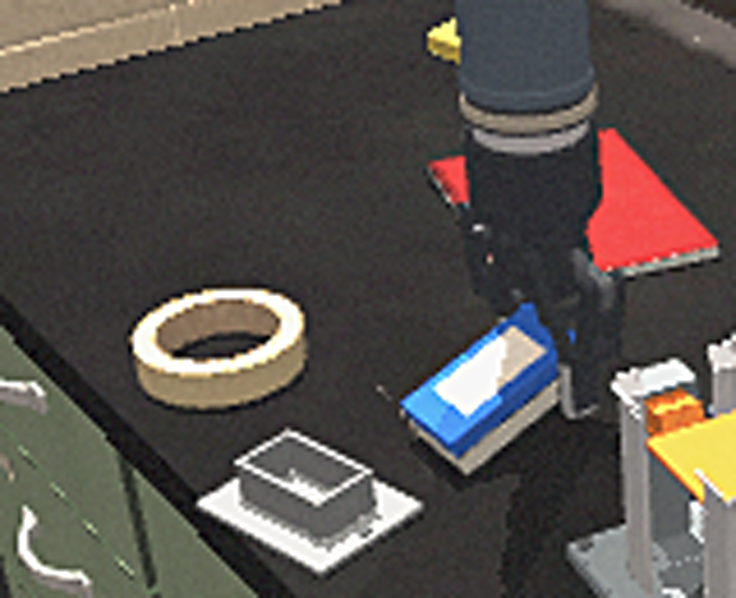

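Request:
carry_out([
  [0.002,0,-0.004,0],
  [0.0015,0,-0.003,0],
  [0,0,0,0],
])

```text
time_s: 7.45
position: [0.5916, 0.3947, -0.0112]
tcp_rot: [[0.0, 1.0, -0.001], [1.0, -0.0, -0.001], [-0.001, -0.001, -1.0]]
wrist_force: [-0.3, -0.6, -0.2]
grip_width: 0.0558
```

Request:
carry_out([
  [0,0,0,0],
  [0,0,0,0],
  [0,0,0,0],
  [0,0,0,0],
  [0,0,0,0],
], jaw=1)

```text
time_s: 7.87
position: [0.5918, 0.3951, -0.0104]
tcp_rot: [[-0.0, 1.0, 0.0], [1.0, 0.0, 0.0], [0.0, 0.0, -1.0]]
wrist_force: [-0.3, 0.1, -0.5]
grip_width: 0.0854
```

Request:
carry_out([
  [0,0,0.025,0],
  [0,0,0.035,0],
  [0,0,0.04,0],
  [0,0,0.04,0],
  [0,0,0,0],
])

```text
time_s: 8.28
position: [0.5964, 0.3984, 0.1397]
tcp_rot: [[0.0, 1.0, 0.014], [1.0, -0.0, 0.01], [0.01, 0.014, -1.0]]
wrist_force: [2.1, 0.1, 1.2]
grip_width: 0.0854
```

```bash
python3 snap.py wrist_12 scene_12 top_12
```

```text
8.43 [0.5916 0.395  0.1298] yaw 90.01 F [-0.86  0.04 -0.79] w 0.0852 [-36.  34.  -2.  87.   1.  58.  52.]
```

View pics/wrist_12.png

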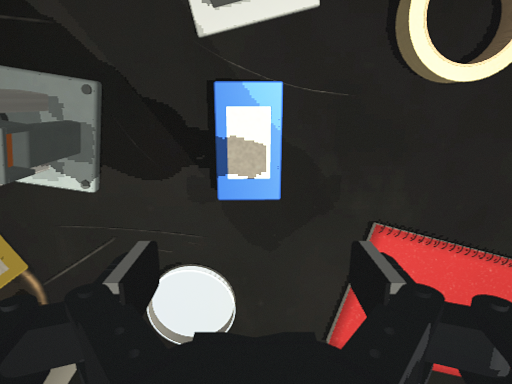

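View pics/scene_12.png

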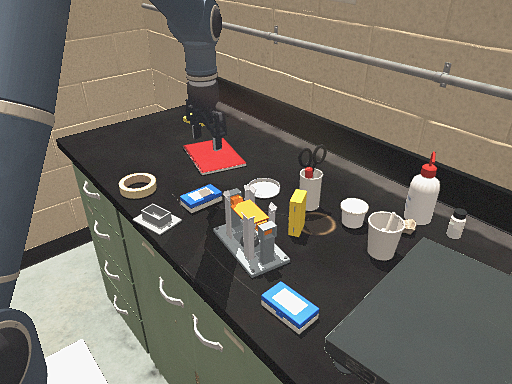

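The box now lies flat with the lid up, at wrist (248,140) and scene (201,197). The bystanders look undisturbed.

```bash
cat >> h.py <<'E'
def bluebox(s,near,z=.028):
    b=min(blobs(s["image"],(95,80,60),(125,255,255),100),key=lambda c:np.hypot(*(np.array(cv2.minAreaRect(c)[0])-near)))
    P=np.array([onz(s,p,z) for p in cv2.boxPoints(cv2.minAreaRect(b))])
    e=[P[1]-P[0],P[2]-P[1]]; L=max(e,key=np.linalg.norm)
    return P.mean(0).round(4),[round(float(np.linalg.norm(v)),4) for v in e],round(float(np.degrees(np.arctan2(L[1],L[0]))%180),2)
E
python3 - <<'E'
from h import *
print(bluebox(load("wrist_12"),(248,140)))
print(bluebox(load("scene_12"),(201,197)))
print(bluebox(load("top_12"),(376,236)))
t=load("top_12"); 
for c in blobs(t["image"],(95,80,60),(125,255,255),30): print(cv2.minAreaRect(c))
E
```

```text
(array([0.5621, 0.3959, 0.028 ]), [0.0558, 0.0996], 1.42)
(array([0.5586, 0.3869, 0.028 ]), [0.1242, 0.0811], 0.24)
(array([ 0.4825, -0.0353,  0.028 ]), [0.1051, 0.0622], 94.26)
((376.5689697265625, 236.3275909423828), (24.99669075012207, 41.77188491821289), 85.2363510131836)
```

Request:
carry_out([
  [-0.0295,0.0005,-0.03,1.4],
  [0,0,-0.04,0],
  [0,0,-0.035,0],
  [0,0,-0.025,0],
  [0,0,-0.0095,0],
])

```text
time_s: 8.85
position: [0.5582, 0.3925, -0.0165]
tcp_rot: [[-0.025, 1.0, -0.009], [1.0, 0.025, -0.007], [-0.007, -0.009, -1.0]]
wrist_force: [-0.7, -0.7, -0.3]
grip_width: 0.0857
```

Request:
carry_out([
  [0,0,0,0],
  [0,0,0,0],
])

```text
time_s: 9.02
position: [0.5623, 0.3954, -0.0103]
tcp_rot: [[-0.024, 1.0, -0.001], [1.0, 0.024, -0.001], [-0.001, -0.001, -1.0]]
wrist_force: [0.8, 0.0, 0.7]
grip_width: 0.0854
```

Request:
carry_out([
  [0,0,0,0],
  [0,0,0,0],
  [0,0,0,0],
  [0,0,0,0],
  [0,0,0,0],
], jaw=0, newtons=40)

```text
time_s: 9.43
position: [0.5638, 0.3965, -0.0076]
tcp_rot: [[-0.024, 1.0, 0.003], [1.0, 0.024, 0.002], [0.002, 0.003, -1.0]]
wrist_force: [0.0, 0.0, 6.3]
grip_width: 0.0548
```

```bash
python3 snap.py wrist_13
```

```text
9.48 [ 0.5638  0.3965 -0.0075] yaw 91.39 F [-0.32  0.41  6.48] w 0.0553 [-37.  41.  -2.  95.   2.  43.  51.]
```

View pics/wrist_13.png

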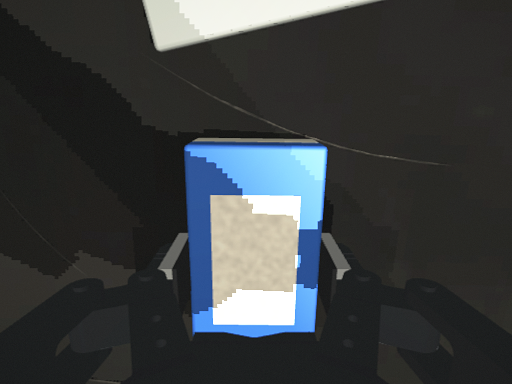

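```bash
python3 - <<'E'
from h import *
print(bluebox(load("wrist_13"),(255,240)))
# loader better estimate using wrist_12 not available; recheck top view
t=load("top_12")
print(bluebox(t,(376,236)))
b=max(blobs(t["image"],(8,120,100),(34,255,255),300),key=lambda c:-abs(cv2.minAreaRect(c)[0][0]-298))
print(cv2.minAreaRect(b))
E
```

```text
(array([0.5547, 0.3982, 0.028 ]), [0.0545, 0.0883], 4.87)
(array([ 0.4825, -0.0353,  0.028 ]), [0.1051, 0.0622], 94.26)
((298.5307312011719, 211.2620391845703), (54.931697845458984, 22.84288215637207), 7.352379322052002)
```

Request:
carry_out([
  [0,0,0.02,0],
  [0,0,0.035,0],
  [0,0,0.04,0],
  [0,0,0.04,0],
  [0,0,0.03,0],
])

```text
time_s: 9.9
position: [0.563, 0.396, 0.159]
tcp_rot: [[-0.025, 1.0, 0.003], [1.0, 0.025, 0.002], [0.002, 0.003, -1.0]]
wrist_force: [0.8, 0.2, -1.0]
grip_width: 0.0549
```

```bash
python3 snap.py wrist_14; python3 - <<'E'
from h import *
def q(n,pts,z):
    s=load(n);P=np.array([onz(s,p,z) for p in pts]);print(P.mean(0).round(4),[np.linalg.norm(P[i]-P[i-1]).round(4) for i in range(4)],[np.degrees(np.arctan2(*(P[i]-P[i-1])[[1,0]])).round(1) for i in range(4)])
q("wrist_13",[(186,145),(327,147),(315,333),(192,332)],.028)
cv2.imwrite("pics/c15.png",cv2.resize(load("wrist_14")["image"][120:350,150:360],None,fx=2.5,fy=2.5,interpolation=cv2.INTER_CUBIC))
E
```

```text
9.95 [0.5659 0.3983 0.1656] yaw 91.4 F [1.27 0.47 3.52] w 0.0551 [-37.  30.  -2.  89.   1.  60.  52.]
[0.5542 0.3979 0.028 ] [np.float64(0.0843), np.float64(0.0539), np.float64(0.0841), np.float64(0.0557)] [np.float64(180.0), np.float64(90.6), np.float64(1.2), np.float64(-89.3)]
```

View pics/c15.png

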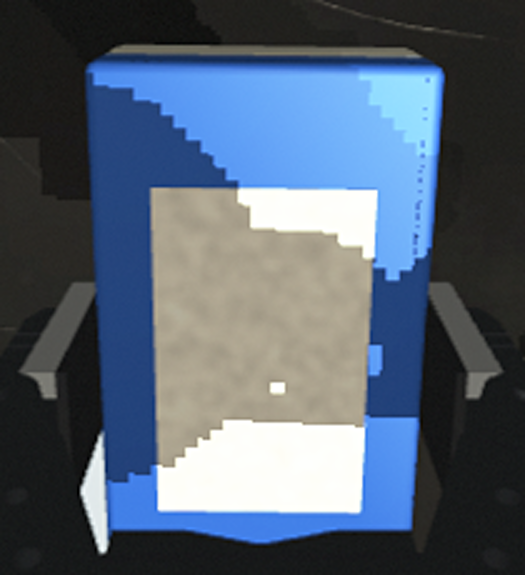

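Request:
carry_out([
  [-0.001,-0.016,0.005,-7.1],
  [-0.001,-0.016,0.005,-7.1],
  [-0.001,-0.016,0,-7.1],
  [-0.001,-0.016,0,-7.1],
  [-0.001,-0.016,0,-7.1],
])

```text
time_s: 10.37
position: [0.5569, 0.3146, 0.1651]
tcp_rot: [[0.566, 0.825, -0.0], [0.825, -0.566, -0.0], [-0.0, -0.0, -1.0]]
wrist_force: [0.6, 0.8, -1.3]
grip_width: 0.0549
```

Request:
carry_out([
  [-0.001,-0.016,0,-7.1],
  [-0.001,-0.016,0,-7.1],
  [-0.001,-0.016,0,-7.1],
  [-0.001,-0.016,0,-7.1],
  [-0.001,-0.016,0,-7.1],
])

```text
time_s: 10.78
position: [0.5518, 0.2347, 0.165]
tcp_rot: [[0.939, 0.343, -0.001], [0.343, -0.939, 0.0], [-0.001, -0.0, -1.0]]
wrist_force: [-0.2, 0.1, -1.7]
grip_width: 0.0552
```

Request:
carry_out([
  [-0.001,-0.0175,0,-7.1],
  [-0.001,-0.0175,0,-7.1],
  [-0.002,-0.018,0,-7.1],
  [-0.002,-0.018,0,-7.1],
  [0,0,0,-0.7],
])

```text
time_s: 11.2
position: [0.5458, 0.1597, 0.1651]
tcp_rot: [[0.987, -0.16, -0.001], [-0.16, -0.987, -0.003], [-0.0, 0.003, -1.0]]
wrist_force: [0.8, -0.7, -1.0]
grip_width: 0.0552
```

Request:
carry_out([
  [0,0,0,0],
  [0,0,0,0],
])

```text
time_s: 11.37
position: [0.5462, 0.1657, 0.1652]
tcp_rot: [[0.989, -0.149, 0.0], [-0.149, -0.989, 0.001], [-0.0, -0.001, -1.0]]
wrist_force: [0.4, 0.3, -0.8]
grip_width: 0.0549
```

```bash
python3 snap.py wrist_15 scene_15 top_15;  python3 - <<'E'
from h import *
cv2.imwrite("pics/c16.png",cv2.resize(load("scene_15")["image"][90:300,170:340],None,fx=3.5,fy=2.8,interpolation=cv2.INTER_CUBIC))
E
```

```text
11.52 [0.5463 0.1659 0.1651] yaw -8.53 F [-0.25 -0.69 -1.53] w 0.0549 [-39.  21.  23. 107. -10.  54. -20.]
```

View pics/wrist_15.png

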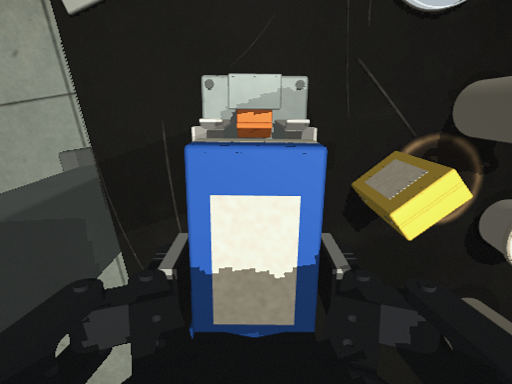

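View pics/c16.png

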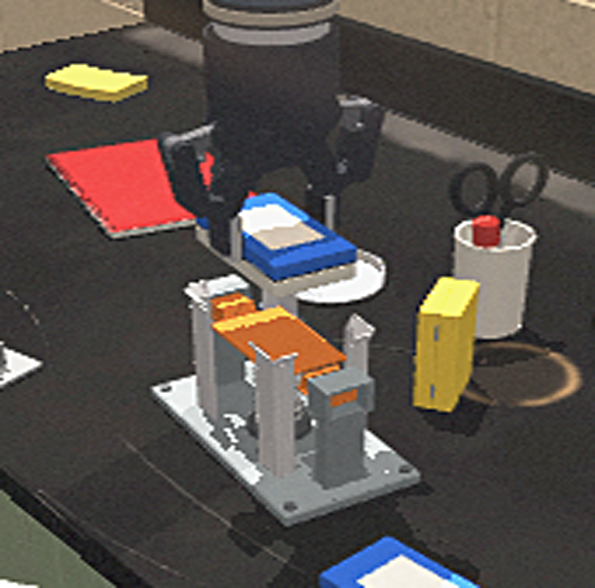

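```bash
python3 - <<'E'
from h import *
s=load("wrist_15")
cv2.imwrite("pics/c17.png",cv2.resize(s["image"][60:165,175:340],None,fx=4.6,fy=4.6,interpolation=cv2.INTER_CUBIC))
E
```

```text
(no output)
```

View pics/c17.png

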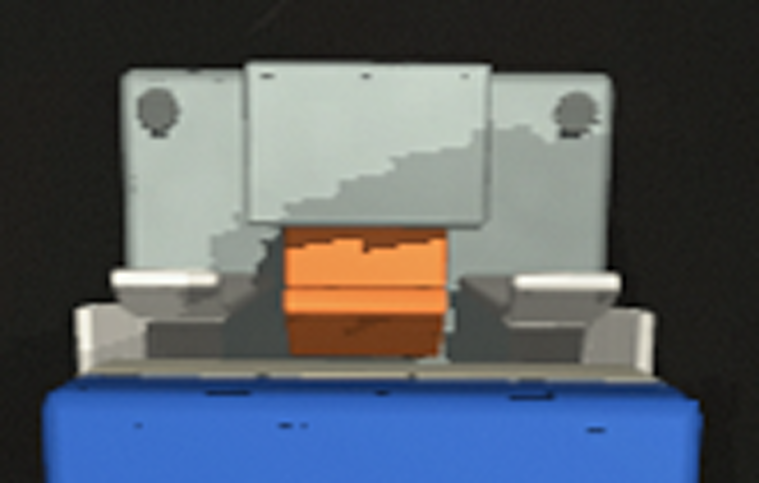

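```bash
python3 - <<'E'
from h import *
s=load("wrist_15")
C=np.array([.5463,.1668]);a=np.radians(-8.7);X=np.array([np.cos(a),np.sin(a)]);Y=np.array([-np.sin(a),np.cos(a)])
def f(n,p,z):
    P=[onz(s,(x/4.6+175-.4,y/4.6+60-.4),z) for x,y in p]
    m=np.mean(P,0); d=P[1]-P[0]
    print(n,m.round(4),"len",np.linalg.norm(d).round(4),"dir",(np.degrees(np.arctan2(d[1],d[0]))%180).round(1),"loader xy",((m[:2]-C)@X*1e3).round(1),((m[:2]-C)@Y*1e3).round(1))
f("base",[(121,72),(611,74)],.012)
f("post",[(247,63),(490,66)],.110)
f("nose top",[(286,230),(446,230)],.105)
f("flare end",[(112,272),(620,275)],.130)
f("flare side",[(78,308),(653,312)],.130)
f("box lid edge",[(45,396),(700,402)],.2005)
f("box under edge",[(72,380),(672,384)],.186)
E
```

```text
base [0.5604 0.2598 0.012 ] len 0.0981 dir 171.2 loader xy -0.1 94.1
post [0.5595 0.2522 0.11  ] len 0.0333 dir 170.8 loader xy 0.1 86.4
nose top [0.5559 0.2305 0.105 ] len 0.0231 dir 171.4 loader xy -0.1 64.4
flare end [0.5551 0.2254 0.13  ] len 0.0653 dir 171.1 loader xy -0.1 59.2
flare side [0.5544 0.2208 0.13  ] len 0.0744 dir 171.1 loader xy -0.2 54.6
box lid edge [0.5545 0.2178 0.2005] len 0.0547 dir 170.9 loader xy 0.4 51.6
box under edge [0.5545 0.2176 0.186 ] len 0.0558 dir 171.1 loader xy 0.4 51.4
```

Request:
carry_out([
  [-0.0008,-0.002,-0.01,-0.2],
  [0,0,-0.015,0],
  [0,0,-0.015,0],
  [0,0,-0.01,0],
  [0,0,0,0],
], newtons=60)

```text
time_s: 11.93
position: [0.5437, 0.1623, 0.1124]
tcp_rot: [[0.988, -0.154, -0.005], [-0.154, -0.988, -0.002], [-0.004, 0.003, -1.0]]
wrist_force: [0.1, 0.5, -1.7]
grip_width: 0.0548
```

```bash
python3 snap.py scene_16;  python3 - <<'E'
from h import *
cv2.imwrite("pics/c18.png",cv2.resize(load("scene_16")["image"][140:290,190:330],None,fx=4,fy=4,interpolation=cv2.INTER_CUBIC))
E
```

```text
11.98 [0.5447 0.1625 0.1138] yaw -8.87 F [ 0.39 -0.22  0.13] w 0.055 [-38.  24.  22. 109. -12.  49. -19.]
```

View pics/c18.png

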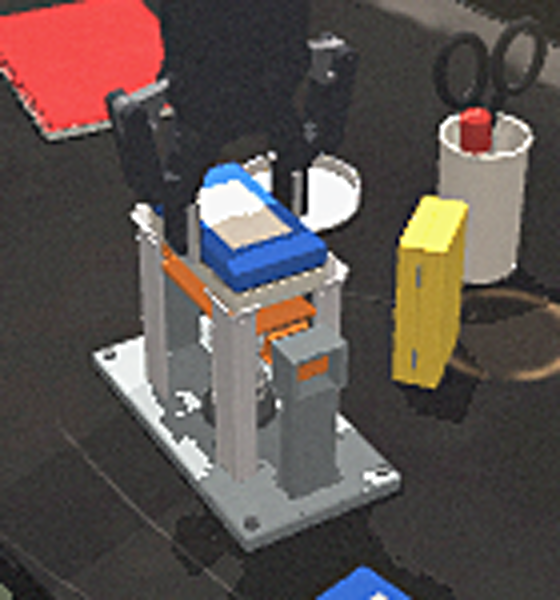

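Request:
carry_out([
  [0,0,-0.004,0],
  [0,0,-0.004,0],
  [0,0,-0.004,0],
  [0,0,0,0],
])

```text
time_s: 12.32
position: [0.5453, 0.1626, 0.1028]
tcp_rot: [[0.988, -0.155, -0.001], [-0.155, -0.988, -0.0], [-0.001, 0.0, -1.0]]
wrist_force: [-0.6, 0.0, -0.8]
grip_width: 0.0545
```

Request:
carry_out([
  [0,0,-0.004,0],
  [0,0,-0.004,0],
  [0,0,-0.002,0],
  [0,0,0,0],
])

```text
time_s: 12.65
position: [0.5454, 0.1626, 0.0928]
tcp_rot: [[0.988, -0.155, -0.0], [-0.155, -0.988, -0.0], [-0.0, 0.0, -1.0]]
wrist_force: [0.4, -0.1, -1.5]
grip_width: 0.0547
```

Request:
carry_out([
  [0,0,-0.004,0],
  [0,0,-0.004,0],
  [0,0,-0.004,0],
  [0,0,-0.004,0],
  [0,0,0,0],
])

```text
time_s: 13.07
position: [0.546, 0.1628, 0.0767]
tcp_rot: [[0.988, -0.154, 0.001], [-0.154, -0.988, -0.0], [0.001, -0.0, -1.0]]
wrist_force: [1.3, 1.1, 0.9]
grip_width: 0.0547
```

Request:
carry_out([
  [0,0,-0.004,0],
  [0,0,-0.004,0],
  [0,0,-0.004,0],
  [0,0,-0.004,0],
  [0,0,0,0],
])

```text
time_s: 13.48
position: [0.5458, 0.1627, 0.0606]
tcp_rot: [[0.988, -0.154, 0.0], [-0.154, -0.988, -0.0], [0.0, 0.0, -1.0]]
wrist_force: [1.5, 0.8, 3.3]
grip_width: 0.0545
```

```bash
python3 snap.py scene_17;  python3 - <<'E'
from h import *
cv2.imwrite("pics/c19.png",cv2.resize(load("scene_17")["image"][140:290,190:330],None,fx=4,fy=4,interpolation=cv2.INTER_CUBIC))
E
```

```text
13.53 [0.5458 0.1627 0.0609] yaw -8.89 F [1.77 0.92 2.34] w 0.0546 [-36.  29.  20. 111. -14.  42. -17.]
```

View pics/c19.png

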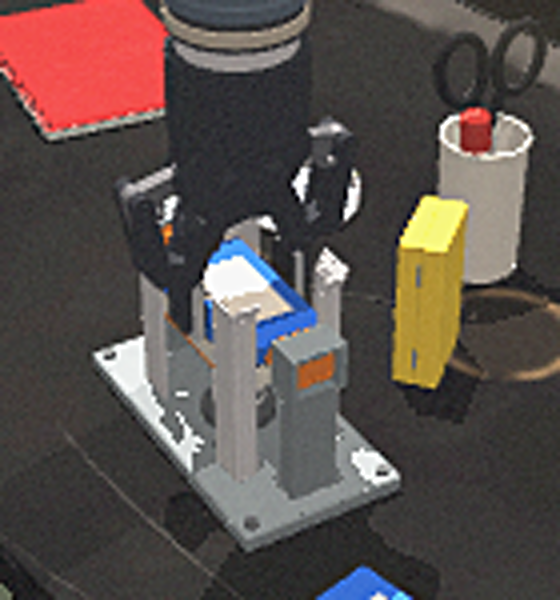

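Request:
carry_out([
  [0,0,-0.003,0],
  [0,0,-0.003,0],
  [0,0,-0.003,0],
  [0,0,-0.003,0],
  [0,0,-0.002,0],
])

```text
time_s: 13.95
position: [0.5458, 0.1627, 0.047]
tcp_rot: [[0.988, -0.155, 0.001], [-0.155, -0.988, 0.0], [0.001, -0.0, -1.0]]
wrist_force: [1.5, 0.9, 4.3]
grip_width: 0.0546
```

Request:
carry_out([
  [0,0,0,0],
  [0,0,0,0],
])

```text
time_s: 14.12
position: [0.5458, 0.1627, 0.0472]
tcp_rot: [[0.988, -0.155, 0.0], [-0.155, -0.988, 0.0], [0.0, -0.0, -1.0]]
wrist_force: [2.1, 1.7, 4.7]
grip_width: 0.0542
```

```bash
python3 snap.py scene_18 wrist_18;  python3 - <<'E'
from h import *
cv2.imwrite("pics/c20.png",cv2.resize(load("scene_18")["image"][140:290,190:330],None,fx=4,fy=4,interpolation=cv2.INTER_CUBIC))
E
```

```text
14.22 [0.5458 0.1626 0.0473] yaw -8.9 F [1.34 1.56 4.25] w 0.0544 [-36.  30.  20. 112. -15.  41. -16.]
```

View pics/c20.png

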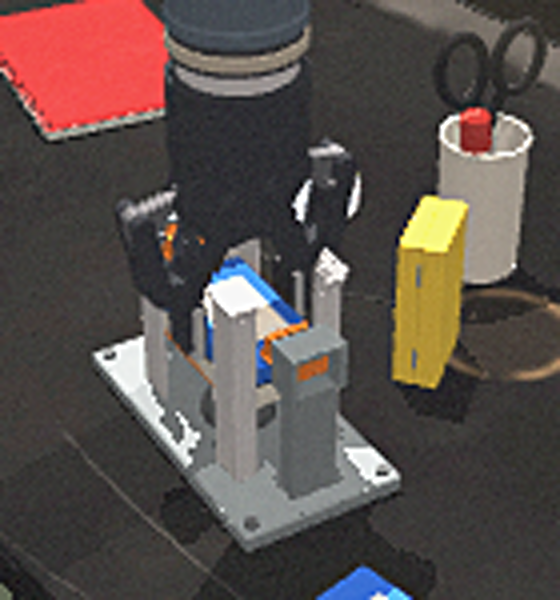

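View pics/wrist_18.png

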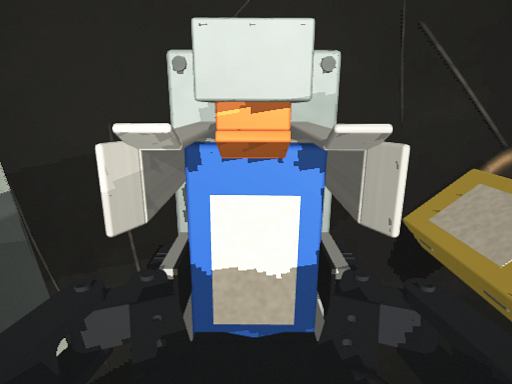

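Both orange noses are over the lid: +y at wrist (252,148), and −y at crop (285,340). I'll release now.

Request:
carry_out([
  [0,0,-0.001,0],
  [0,0,0,0],
])

```text
time_s: 14.38
position: [0.5458, 0.1626, 0.0463]
tcp_rot: [[0.988, -0.155, 0.001], [-0.155, -0.988, 0.0], [0.0, -0.0, -1.0]]
wrist_force: [0.9, 1.5, 3.4]
grip_width: 0.0545
```

Request:
carry_out([
  [0,0,0,0],
  [0,0,0,0],
  [0,0,0,0],
  [0,0,0,0],
], jaw=0.88)

```text
time_s: 14.72
position: [0.5447, 0.1622, 0.0456]
tcp_rot: [[0.988, -0.155, -0.002], [-0.155, -0.988, -0.001], [-0.002, 0.001, -1.0]]
wrist_force: [0.4, 0.0, 0.6]
grip_width: 0.075
```

Request:
carry_out([
  [0,0,0.015,0],
  [0,0,0.03,0],
  [0,0,0.04,0],
  [0,0,0.04,0],
  [0,0,0,0],
])

```text
time_s: 15.13
position: [0.5502, 0.1634, 0.1787]
tcp_rot: [[0.988, -0.155, 0.012], [-0.155, -0.988, 0.005], [0.011, -0.007, -1.0]]
wrist_force: [0.8, 0.3, 0.8]
grip_width: 0.0754
```

```bash
python3 snap.py scene_19 wrist_19;  python3 - <<'E'
from h import *
cv2.imwrite("pics/c21.png",cv2.resize(load("scene_19")["image"][140:290,190:330],None,fx=4,fy=4,interpolation=cv2.INTER_CUBIC))
E
```

```text
15.23 [0.5464 0.1628 0.1728] yaw -8.9 F [-0.04 -0.96 -1.23] w 0.0751 [-39.  20.  23. 106. -10.  55. -20.]
```

View pics/c21.png

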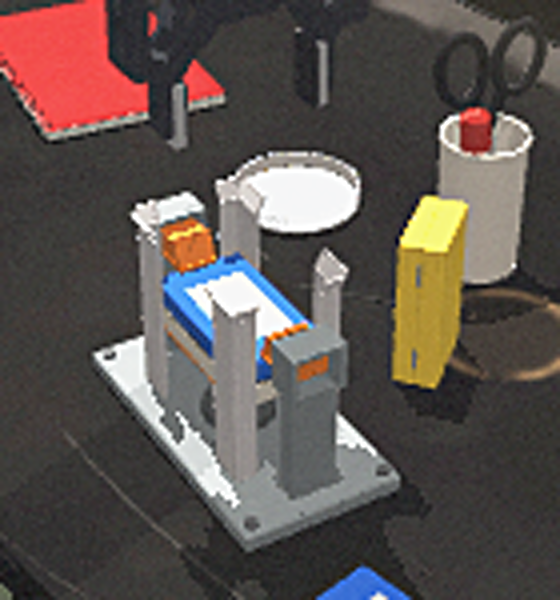

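View pics/wrist_19.png

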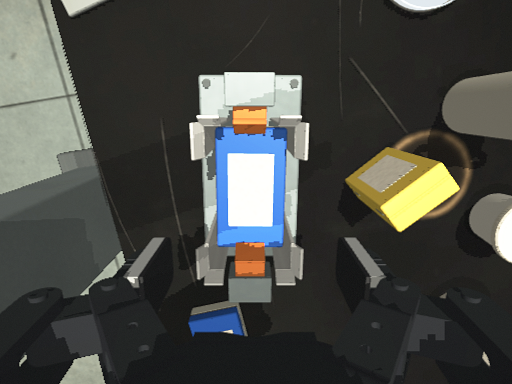

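Request:
carry_out([
  [-0.01,-0.033,0,2],
  [-0.0105,-0.033,0,2],
  [-0.0105,-0.033,0,2],
  [-0.0105,-0.033,0,2],
  [-0.0105,-0.033,0,2],
], jaw=1)

```text
time_s: 15.65
position: [0.4914, -0.0038, 0.1695]
tcp_rot: [[1.0, 0.022, -0.004], [0.022, -1.0, -0.001], [-0.004, 0.0, -1.0]]
wrist_force: [-0.7, -0.2, 0.1]
grip_width: 0.0852
```

Request:
carry_out([
  [-0.011,-0.034,0,3],
  [0,0,0,0],
  [0,0,0,0],
])

```text
time_s: 15.9
position: [0.4807, -0.0384, 0.1699]
tcp_rot: [[0.998, 0.066, -0.003], [0.066, -0.998, -0.0], [-0.003, -0.0, -1.0]]
wrist_force: [0.2, 0.5, 1.0]
grip_width: 0.0854
```

```bash
python3 snap.py wrist_20;  python3 - <<'E'
from h import *
print(bluebox(load("wrist_20"),(250,160)))
E
```

```text
15.95 [ 0.4815 -0.0366  0.17  ] yaw 4.0 F [0.79 0.79 0.65] w 0.0853 [-23.  12.  26. 117.  -7.  52.  11.]
(array([ 0.4816, -0.0346,  0.028 ]), [0.0562, 0.1], 95.3)
```

View pics/wrist_20.png

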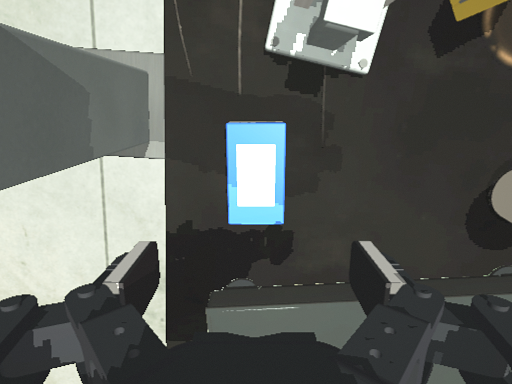

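Request:
carry_out([
  [0,0.0015,-0.035,1.2],
  [0,0,-0.04,0],
  [0,0,-0.04,0],
  [0,0,-0.035,0],
  [0,0,-0.02,0],
])

```text
time_s: 16.37
position: [0.4799, -0.0327, -0.0031]
tcp_rot: [[0.995, 0.096, -0.007], [0.096, -0.995, 0.0], [-0.007, -0.001, -1.0]]
wrist_force: [-0.0, -1.0, 0.4]
grip_width: 0.0858
```

Request:
carry_out([
  [0,0,-0.011,0],
  [0,0,0,0],
  [0,0,0,0],
])

```text
time_s: 16.62
position: [0.4828, -0.0342, -0.01]
tcp_rot: [[0.996, 0.094, -0.001], [0.094, -0.996, 0.0], [-0.001, -0.0, -1.0]]
wrist_force: [0.2, 0.2, -0.3]
grip_width: 0.0854
```

Request:
carry_out([
  [0,0,0,0],
  [0,0,0,0],
  [0,0,0,0],
  [0,0,0,0],
  [0,0,0,0],
], jaw=0, newtons=50)

```text
time_s: 17.03
position: [0.4838, -0.0347, -0.0082]
tcp_rot: [[0.996, 0.092, 0.003], [0.092, -0.996, 0.001], [0.003, -0.0, -1.0]]
wrist_force: [-1.0, 1.1, 6.7]
grip_width: 0.0547
```

```bash
python3 snap.py wrist_21
```

```text
17.08 [ 0.4838 -0.0347 -0.0082] yaw 5.3 F [-0.9  -0.77  6.92] w 0.0551 [-15.  29.  18. 124. -19.  28.  23.]
```

View pics/wrist_21.png

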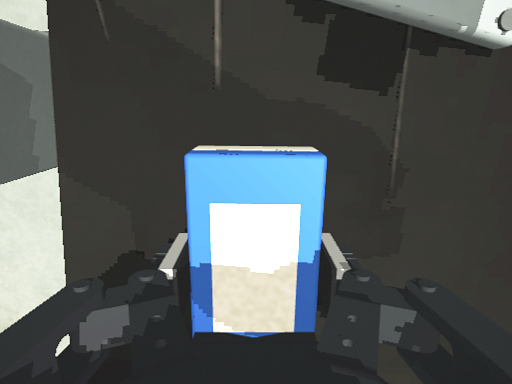

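```bash
python3 - <<'E'
from h import *
for n,pts,p,yaw in (("wrist_13",[(186,146),(327,147)],(.5638,.3965),91.39),("wrist_21",[(186,154),(326,154)],(.4838,-.0347),5.3)):
    s=load(n);P=np.array([onz(s,q,.028) for q in pts]); m=P.mean(0)[:2]-p; a=np.radians(yaw)
    X=np.array([np.cos(a),np.sin(a)]);Y=np.array([-np.sin(a),np.cos(a)])
    d=P[1]-P[0]
    print(n,(m@X*1e3).round(2),(m@Y*1e3).round(2),np.degrees(np.arctan2(d[1],d[0])).round(2),np.linalg.norm(d).round(4))
E
```

```text
wrist_13 2.27 51.42 90.96 0.054
wrist_21 0.83 49.93 5.26 0.0537
```

Request:
carry_out([
  [0,0,0.02,0],
  [0,0,0.035,0],
  [0,0,0.04,0],
  [0,0,0.04,0],
  [0,0,0.04,0],
])

```text
time_s: 17.5
position: [0.482, -0.0351, 0.1676]
tcp_rot: [[0.996, 0.092, 0.001], [0.092, -0.996, 0.0], [0.001, -0.0, -1.0]]
wrist_force: [0.7, -0.2, -2.1]
grip_width: 0.0546
```

Request:
carry_out([
  [0.0105,0.033,0,-2.4],
  [0.0105,0.033,0,-2.4],
  [0.0105,0.033,0,-2.4],
  [0.0105,0.033,0,-2.4],
  [0.0105,0.033,0,-2.4],
])

```text
time_s: 17.92
position: [0.5352, 0.1318, 0.1662]
tcp_rot: [[0.993, -0.119, 0.001], [-0.119, -0.993, 0.001], [0.001, -0.001, -1.0]]
wrist_force: [0.5, 1.0, -0.2]
grip_width: 0.0552
```

Request:
carry_out([
  [0.011,0.034,0,-2.2],
  [0,0,0,0],
  [0,0,0,0],
  [0,0,0,0],
])

```text
time_s: 18.25
position: [0.5457, 0.1634, 0.1654]
tcp_rot: [[0.988, -0.155, -0.0], [-0.155, -0.988, -0.001], [0.0, 0.001, -1.0]]
wrist_force: [0.1, -0.6, -1.7]
grip_width: 0.055
```

```bash
python3 snap.py wrist_22;  python3 - <<'E'
from h import *
s=load("wrist_22")
cv2.imwrite("pics/c22.png",cv2.resize(s["image"][60:165,175:340],None,fx=4.6,fy=4.6,interpolation=cv2.INTER_CUBIC))
E
```

```text
18.3 [0.5458 0.1626 0.1654] yaw -8.98 F [-0.03 -1.1  -1.48] w 0.0542 [-40.  21.  25. 107. -10.  55. -20.]
```

View pics/c22.png

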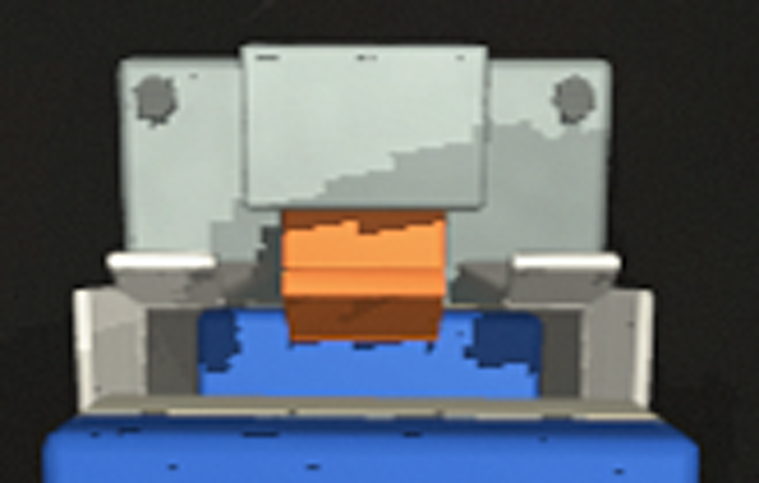

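```bash
python3 snap.py; python3 - <<'E'
from h import *
s=load("wrist_22")
C=np.array([.5463,.1668]);a=np.radians(-8.8);X=np.array([np.cos(a),np.sin(a)]);Y=np.array([-np.sin(a),np.cos(a)])
def f(n,p,z):
    P=[onz(s,(x/4.6+175-.4,y/4.6+60-.4),z) for x,y in p]
    m=np.mean(P,0); d=P[1]-P[0]
    print(n,m.round(4),"len",np.linalg.norm(d).round(4),"dir",(np.degrees(np.arctan2(d[1],d[0]))%180).round(1),"loader xy",((m[:2]-C)@X*1e3).round(1),((m[:2]-C)@Y*1e3).round(1))
f("base",[(119,60),(611,62)],.012)
f("post",[(242,46),(487,49)],.110)
f("flare end",[(108,256),(620,258)],.130)
f("flare side",[(76,290),(653,293)],.130)
f("box lid edge",[(45,430),(698,436)],.2015)
f("box under edge",[(78,412),(660,412)],.187)
E
```

```text
18.3 [0.5458 0.1626 0.1654] yaw -8.98 F [-0.03 -1.1  -1.48] w 0.0542 [-40.  21.  25. 107. -10.  55. -20.]
base [0.5607 0.2595 0.012 ] len 0.0983 dir 170.9 loader xy -0.0 93.8
post [0.5593 0.2521 0.11  ] len 0.0335 dir 170.5 loader xy -0.2 86.3
flare end [0.5551 0.2251 0.13  ] len 0.0657 dir 170.9 loader xy -0.3 59.0
flare side [0.5545 0.2208 0.13  ] len 0.0745 dir 170.8 loader xy -0.2 54.6
box lid edge [0.5538 0.2129 0.2015] len 0.0545 dir 170.6 loader xy 0.3 46.7
box under edge [0.5536 0.2127 0.187 ] len 0.0541 dir 171.1 loader xy 0.2 46.5
```

Request:
carry_out([
  [0,0,-0.01,0],
  [0,0,0,0],
  [0,0,0,0],
])

```text
time_s: 18.55
position: [0.5454, 0.1629, 0.1545]
tcp_rot: [[0.988, -0.156, -0.002], [-0.156, -0.988, -0.001], [-0.001, 0.001, -1.0]]
wrist_force: [-1.1, -0.2, -1.0]
grip_width: 0.0553
```

```bash
python3 snap.py wrist_23; python3 snap.py;  python3 - <<'E'
from h import *
s=load("wrist_23")
cv2.imwrite("pics/c23.png",cv2.resize(s["image"][60:165,175:340],None,fx=4.6,fy=4.6,interpolation=cv2.INTER_CUBIC))
E
```

```text
18.6 [0.5458 0.1632 0.1549] yaw -8.97 F [-0.12 -1.2  -1.54] w 0.055 [-40.  22.  24. 107. -11.  53. -19.]
18.6 [0.5458 0.1632 0.1549] yaw -8.97 F [-0.12 -1.2  -1.54] w 0.055 [-40.  22.  24. 107. -11.  53. -19.]
```

View pics/c23.png

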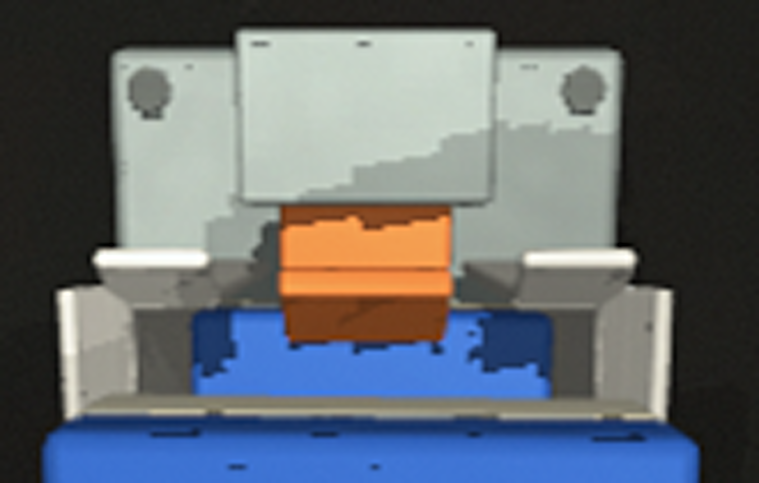

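```bash
python3 - <<'E'
from h import *
s=load("wrist_23")
C=np.array([.5463,.1668]);a=np.radians(-8.8);X=np.array([np.cos(a),np.sin(a)]);Y=np.array([-np.sin(a),np.cos(a)])
def f(n,p,z):
    P=[onz(s,(x/4.6+175-.4,y/4.6+60-.4),z) for x,y in p]
    m=np.mean(P,0); d=P[1]-P[0]
    print(n,m.round(4),"len",np.linalg.norm(d).round(4),"dir",(np.degrees(np.arctan2(d[1],d[0]))%180).round(1),"loader xy",((m[:2]-C)@X*1e3).round(1),((m[:2]-C)@Y*1e3).round(1))
f("base",[(112,50),(622,52)],.012)
f("post",[(237,29),(495,32)],.110)
f("flare end",[(94,251),(636,253)],.130)
f("box1 edge",[(193,311),(551,313)],.085)
f("box lid edge",[(45,430),(698,435)],.191)
f("box under edge",[(78,412),(665,413)],.177)
E
```

```text
base [0.5607 0.2596 0.012 ] len 0.0982 dir 170.8 loader xy 0.1 93.9
post [0.5594 0.2523 0.11  ] len 0.0333 dir 170.4 loader xy -0.1 86.5
flare end [0.555  0.2254 0.13  ] len 0.0656 dir 170.8 loader xy -0.3 59.2
box1 edge [0.5545 0.2153 0.085 ] len 0.0546 dir 170.7 loader xy 0.6 49.2
box lid edge [0.5536 0.2123 0.191 ] len 0.0543 dir 170.6 loader xy 0.2 46.1
box under edge [0.5536 0.2122 0.177 ] len 0.0542 dir 170.9 loader xy 0.3 45.9
```

Request:
carry_out([
  [0.0005,0.003,-0.005,0],
  [0,0,-0.01,0],
  [0,0,-0.012,0],
  [0,0,-0.008,0],
  [0,0,0,0],
], newtons=60)

```text
time_s: 19.02
position: [0.5447, 0.1666, 0.1174]
tcp_rot: [[0.988, -0.154, -0.005], [-0.155, -0.988, -0.002], [-0.004, 0.003, -1.0]]
wrist_force: [-0.4, -0.3, -0.8]
grip_width: 0.0546
```

Request:
carry_out([
  [0,0,-0.004,0],
  [0,0,-0.004,0],
  [0,0,-0.004,0],
  [0,0,-0.004,0],
  [0,0,0,0],
])

```text
time_s: 19.43
position: [0.5461, 0.167, 0.1035]
tcp_rot: [[0.988, -0.155, -0.001], [-0.155, -0.988, -0.0], [-0.001, 0.001, -1.0]]
wrist_force: [0.1, -0.7, -2.6]
grip_width: 0.0544
```

```bash
python3 snap.py scene_24 wrist_24;  python3 - <<'E'
from h import *
cv2.imwrite("pics/c24.png",cv2.resize(load("scene_24")["image"][140:290,190:330],None,fx=4,fy=4,interpolation=cv2.INTER_CUBIC))
E
```

```text
19.53 [0.5466 0.1671 0.1042] yaw -8.89 F [-0.41  0.38 -0.89] w 0.0543 [-39.  25.  23. 110. -13.  48. -18.]
```

View pics/c24.png

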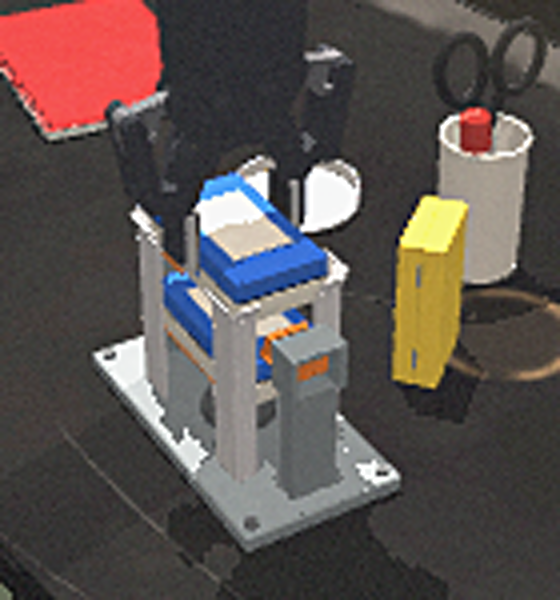

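View pics/wrist_24.png

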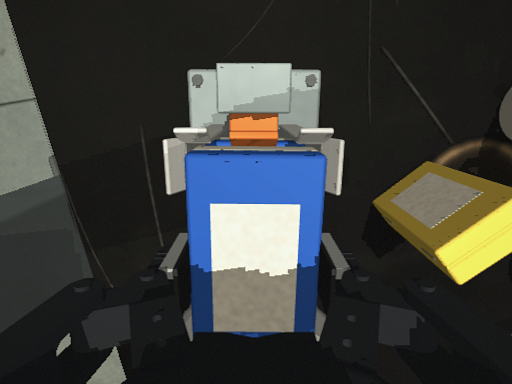

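Upper box is entering the well over the first one. I'll press on down.

Request:
carry_out([
  [0,0,-0.004,0],
  [0,0,-0.004,0],
  [0,0,-0.004,0],
  [0,0,-0.004,0],
  [0,0,0,0],
])

```text
time_s: 19.95
position: [0.5464, 0.1669, 0.0875]
tcp_rot: [[0.988, -0.155, -0.001], [-0.155, -0.988, -0.0], [-0.001, 0.001, -1.0]]
wrist_force: [0.1, 0.0, -0.9]
grip_width: 0.0543
```

Request:
carry_out([
  [0,0,-0.004,0],
  [0,0,-0.004,0],
  [0,0,-0.004,0],
  [0,0,-0.004,0],
  [0,0,0,0],
])

```text
time_s: 20.37
position: [0.5471, 0.1675, 0.0719]
tcp_rot: [[0.988, -0.154, 0.001], [-0.154, -0.988, 0.0], [0.001, -0.001, -1.0]]
wrist_force: [0.2, 0.9, 2.7]
grip_width: 0.0546
```

Request:
carry_out([
  [0,0,-0.004,0],
  [0,0,-0.004,0],
  [0,0,-0.003,0],
  [0,0,-0.003,0],
  [0,0,0,0],
])

```text
time_s: 20.78
position: [0.547, 0.1674, 0.0579]
tcp_rot: [[0.988, -0.154, 0.001], [-0.154, -0.988, 0.0], [0.001, -0.0, -1.0]]
wrist_force: [0.2, 1.6, 2.7]
grip_width: 0.0548
```

```bash
python3 snap.py scene_25 wrist_25;  python3 - <<'E'
from h import *
cv2.imwrite("pics/c25.png",cv2.resize(load("scene_25")["image"][140:290,190:330],None,fx=4,fy=4,interpolation=cv2.INTER_CUBIC))
E
```

```text
20.88 [0.547  0.1674 0.0582] yaw -8.88 F [1.05 1.95 2.6 ] w 0.0546 [-37.  29.  21. 111. -15.  42. -16.]
```

View pics/c25.png

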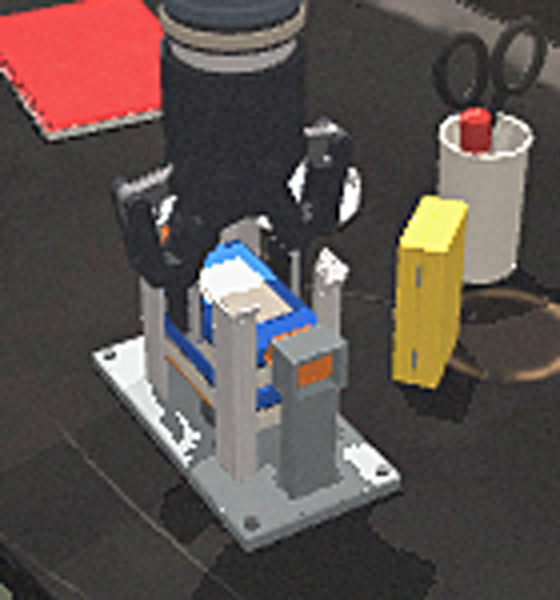

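View pics/wrist_25.png

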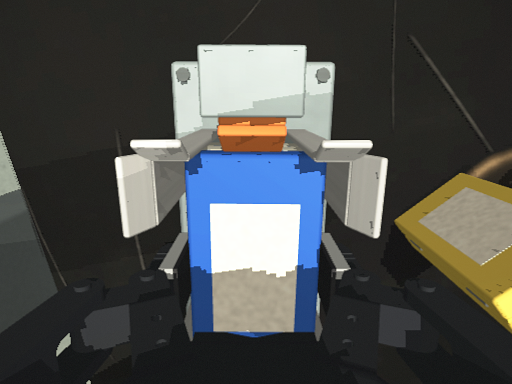

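Request:
carry_out([
  [0,0,-0.003,0],
  [0,0,-0.003,0],
  [0,0,-0.003,0],
  [0,0,-0.003,0],
  [0,0,0,0],
])

```text
time_s: 21.3
position: [0.5469, 0.1673, 0.0462]
tcp_rot: [[0.988, -0.155, 0.001], [-0.155, -0.988, 0.0], [0.001, -0.0, -1.0]]
wrist_force: [0.9, 1.6, 5.0]
grip_width: 0.0544
```

Request:
carry_out([
  [0,0,0,0],
  [0,0,0,0],
])

```text
time_s: 21.47
position: [0.5469, 0.1673, 0.0466]
tcp_rot: [[0.988, -0.155, 0.001], [-0.155, -0.988, 0.0], [0.001, -0.001, -1.0]]
wrist_force: [1.1, 1.1, 4.9]
grip_width: 0.0547
```

```bash
python3 snap.py scene_26 wrist_26;  python3 - <<'E'
from h import *
a=cv2.resize(load("scene_26")["image"][160:270,220:330],None,fx=3.6,fy=5,interpolation=cv2.INTER_CUBIC)
b=cv2.resize(load("wrist_26")["image"][10:180,155:350],None,fx=2,fy=550/170,interpolation=cv2.INTER_CUBIC)
cv2.imwrite("pics/c26.png",np.hstack([a,b]))
E
```

```text
21.57 [0.5469 0.1673 0.0466] yaw -8.89 F [0.4 1.9 5.6] w 0.0543 [-37.  30.  21. 112. -16.  41. -16.]
```

View pics/c26.png

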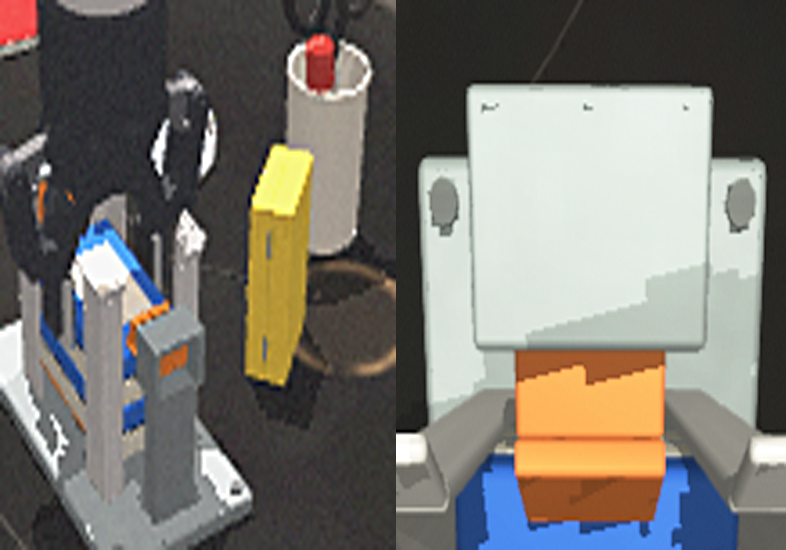

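Both noses are over the upper lid again. I'll press one more mm, then release and lift clear.

Request:
carry_out([
  [0,0,-0.001,0],
  [0,0,0,0],
  [0,0,0,0],
])

```text
time_s: 21.82
position: [0.5469, 0.1673, 0.0456]
tcp_rot: [[0.988, -0.155, 0.001], [-0.155, -0.988, 0.0], [0.001, -0.001, -1.0]]
wrist_force: [1.0, 1.8, 4.4]
grip_width: 0.0546
```

Request:
carry_out([
  [0,0,0,0],
  [0,0,0,0],
  [0,0,0,0],
  [0,0,0,0],
], jaw=0.88)

```text
time_s: 22.15
position: [0.5457, 0.1664, 0.0446]
tcp_rot: [[0.988, -0.155, -0.002], [-0.155, -0.988, -0.001], [-0.002, 0.001, -1.0]]
wrist_force: [0.3, -1.2, -0.0]
grip_width: 0.075
```

Request:
carry_out([
  [0,0,0.015,0],
  [0,0,0.03,0],
  [0,0,0.04,0],
  [0,0,0.04,0],
  [0,0,0,0],
])

```text
time_s: 22.57
position: [0.5512, 0.1677, 0.1776]
tcp_rot: [[0.988, -0.155, 0.012], [-0.155, -0.988, 0.005], [0.011, -0.007, -1.0]]
wrist_force: [1.5, 0.8, 0.4]
grip_width: 0.0753
```

```bash
python3 snap.py scene_27 wrist_27;  python3 - <<'E'
from h import *
a=cv2.resize(load("scene_27")["image"][160:280,200:330],None,fx=4.6,fy=4.6,interpolation=cv2.INTER_CUBIC)
cv2.imwrite("pics/c27.png",a)
cv2.imwrite("pics/c28.png",cv2.resize(load("wrist_27")["image"][50:320,170:350],None,fx=2.2,fy=2.2,interpolation=cv2.INTER_CUBIC))
E
```

```text
22.67 [0.5473 0.1672 0.1718] yaw -8.9 F [ 0.32  0.26 -0.92] w 0.0752 [-41.  21.  25. 106. -10.  55. -20.]
```

View pics/c27.png

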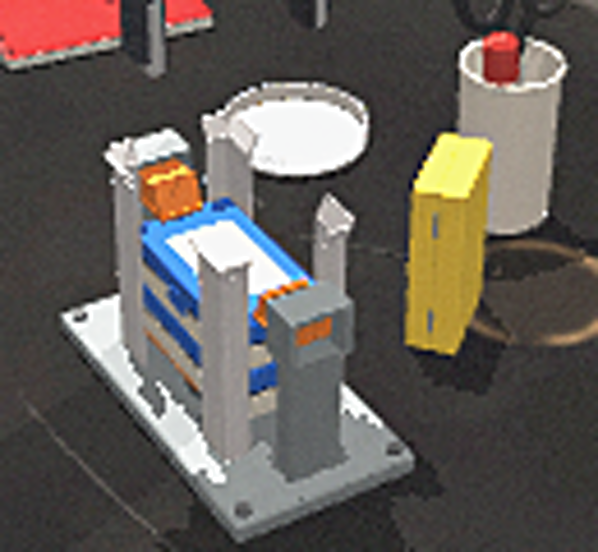

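View pics/c28.png

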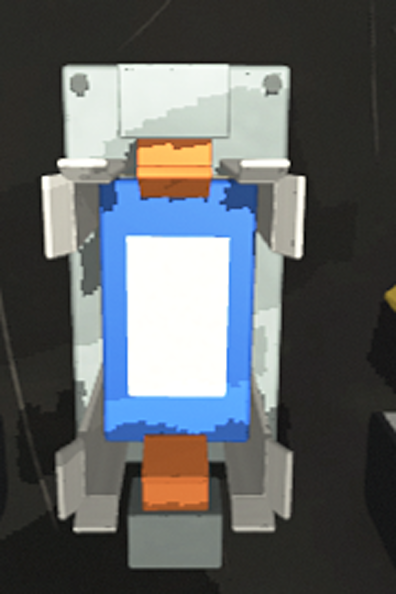

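```bash
python3 - <<'E'
from h import *
C=np.array([.5463,.1661]);a=np.radians(-8.9);X=np.array([np.cos(a),np.sin(a)]);Y=np.array([-np.sin(a),np.cos(a)])
s=load("wrist_27")
for n,p,z in (("+y nose tip",(175,197),.087),("-y nose tip",(176,434),.087),("+y lid end",(178,180),.085),("-y lid end",(176,441),.085),("lid L",(103,310),.085),("lid R",(253,310),.085),("-y post outer",(175,568),.110),("+y post outer",(174,65),.11)):
    P=onz(s,(p[0]/2.2+170-.3,p[1]/2.2+50-.3),z); print(n,((P[:2]-C)@X*1e3).round(1),((P[:2]-C)@Y*1e3).round(1))
print(bluebox(s,(250,190),.085))
t=load("scene_27"); t0=load("scene0")
d=cv2.absdiff(t["image"],t0["image"]).max(2)
for n,(x,y,w,h) in dict(jar=(296,140,34,72),pot=(338,195,34,35),beaker=(365,208,42,52),dish=(262,176,22,20),tape=(115,170,45,30)).items(): print(n,(d[y:y+h,x:x+w]>40).mean().round(3))
E
python3 snap.py top_28
```

```text
+y nose tip -0.4 45.5
-y nose tip -0.4 -43.7
+y lid end 0.7 51.2
-y lid end -0.4 -47.5
lid L -26.9 4.5
lid R 27.9 4.4
-y post outer -0.8 -86.1
+y post outer -0.3 87.0
(array([0.5471, 0.1681, 0.085 ]), [0.0989, 0.0543], 79.26)
jar 0.0
pot 0.0
beaker 0.0
dish 0.0
tape 0.234
22.72 [0.5461 0.167  0.1701] yaw -8.9 F [-0.    0.23 -0.29] w 0.0754 [-41.  21.  25. 106. -10.  55. -20.]
```

View pics/scene_27.png

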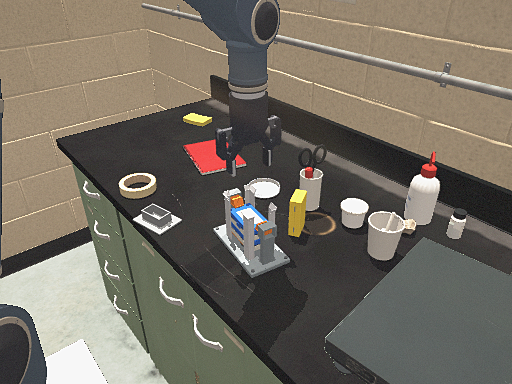

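The nose tips sit at about ±45 mm, so both catches are fully in. The upper box is centred within about 2 mm and lies at the 85 mm level. The bystander pixels are unchanged apart from the tape region, where the standing box used to cover part of the view. The robot touches nothing, so I'm handing in.

```bash
python3 -c "
from rig import manip
print(manip.job_done())"
```

```text
the job is handed in; nothing more can be done
None
```

The job is handed in after about 23 s of robot time. Both slide boxes are in the magazine, one on the other with the blue lids up, and both orange catches are over the upper box. No verdict was reported.

**What I did:** I took the standing box out of the holder, pivoted it over its bottom edge onto the bench and let it go. I then picked it up across its width, put it in the magazine and pressed it past the catches. The flat box went in on top and was pressed down the same way.

**Last checks (camera only):**
- **Pile:** it stays down with the gripper clear. The upper lid measures 99 x 54 mm at the 85 mm level, centred within about 2 mm.
- **Catches:** the nose tips are at about +45 and −44 mm along the well, which fits fully in with about 5 mm of overhang.
- **Bystanders:** the jar, pot, beaker and dish show no pixel change. The tape roll's region did change, because the standing box had hidden part of it, but the roll is at the same pixels as before.
- **Not read directly:** the platform and catch joint values.

**What disagreed:** the real fingertips stand about 36 mm higher than the reported tool position and the given tool sizes imply. Because of this my first grasp closed on top of the standing box, pressing with up to 48 N at the wrist (limit 120 N). I measured the offset from two camera views and used it for every move after that.

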